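# Unload the vacuum hold-down plate

### The arm

A 6-joint arm with a two-finger parallel gripper is mounted at the origin on the work surface; the furniture and walls round the work are solid. World frame = base frame: x ahead of the robot, y to its left, z up, the work surface at z = 0. Lengths are in mm, angles in rad, forces in N, time in s.
With the tool pointing down it reaches from about 400 to 925 mm from the base axis. Payload 12.5 kg.
Tool frame: the origin (TCP) lies where the fingers leave the gripper's body, on its centre line; the fingertips stand 78 mm ahead of it and the grasp point (between the pads) lies 59 mm ahead of it (env.tip_extent is the distance from the TCP to the fingertips, in mm); z points along the fingers, y is the direction in which the jaws open and shut (so a half turn about z gives the same grasp; the last joint's range is limited). The gripper opens to 95 mm and grips with 3 to 60 N. Pads are 20 mm wide; open, the fingers measure 119 mm over their backs; the gripper's body (75 mm by 180 mm) begins 59 mm behind the grasp point.
Start: joints at [1.217, 0.491, 1.559, -0, 1.092, -0.106], TCP at [153.274, 605.925, 292.261] pointing down, gripper open.
Joint ranges: [-3.1, 3.1], [-0.84, 2.19], [0.05, 2.79], [-1.13, 4.28], [0.06, 2.93], [-2.69, 2.69]. Speed limits (rad/s): [2.22, 2.22, 2.79, 3.14, 3.14, 3.14].

### API

Orientations are given as [roll, pitch, yaw] about the fixed x, y, z axes, in that order (R = Rz(yaw) Ry(pitch) Rx(roll)).
In Python, from cell import env gives the robot as it stands. The module is installed in compiled form; this text tells all that it offers.
- The arm moves only by the tool play_rows, never from a script. Its argument "targets" is a list of rows, each an object with "linear": the shift along the tool's x, y, z in mm, a list of three; "turn": the turn about the tool's z in rad. A call has 1 to 20 rows; each row is the pose to reach, as a shift and turn from the pose commanded when the call began, along the tool's axes at that moment; what a row does not reach only later rows make up. A row lasts 1/8 s, in which the tool goes at most 62.5 mm and 10.7 degrees, less where a joint would pass 70% of its speed; a pose out of reach is approached as far as the arm can. A call with a gripper value outside its range is refused whole. "hand" is the finger opening in mm, from 0 to 95.1, set as the call begins (left out, the last holds). The fingers move at their own pace and stop on an object; the grip force is fixed at half the most. Time passes only in rows, so rows that repeat a pose let the fingers close. It gives the time, the measured TCP pose, the force and the opening at its end, in the units of the state.
- env.state(): the state, without advancing time (a new reading comes with each control period).
- env.read_camera(name): name is "scene" or "top" or "wrist"; returns (picture, depth): 384x512x3 uint8, red, green, blue; 384x512 float32, mm along the optical axis (not along the pixel's ray), 0 where there is no reading.
- env.camera_params(name): a dict with "fx", "fy", "cx", "cy" (pixels), "k1" (the pictures are not rectified: a ray, as slopes to the right and down, at radius r is drawn at 1 + k1 r^2 times it, then the intrinsics apply), "R" (3x3) and "t" (3): a world point X has camera coordinates R X + t. Camera axes: x right, y down, z forward; pixel columns grow to the right and rows downward; lengths in mm; the calibration is good to about 2 mm. A picture is of the moment at which its call begins: read the wrist's pose just before it. camera_params takes no time and is no camera call; for the wrist camera it gives the pose at the moment of the call.
- env.job_done(): hands the job in, once; it reports no verdict.
The state is a dict: "t": time; "joints": joint angles; "qvel": joint speeds; "tau": joint torques, N m; "eef_pos": TCP position; "tcp_rot": TCP orientation; "ft_force": force on the tool from outside, world axes, zero at the start; "moment": the same for the moment, N m; "opening": opening from 0.0 (shut) to 1.0 (fully open).
Only numpy, scipy, OpenCV 4.12 (cv2) and the standard library are available. Lean on these libraries where they do the work, as an engineer would, in place of code of your own. Each camera call takes 0.05 s, during which the arm holds its last target.

### The job

The brass coupons on the vacuum hold-down plate are finished: swing up the clear flip cover at its left end and prop it right over so that it stands open by itself, then turn the dial beneath it clockwise from hold (single line) to release (twin lines). Then slide each coupon along its lane until it sticks out over the plate's front edge, lift it clear and lay it flat in the grey tray, gently: never pressed onto the plate with more than 25 N, never dropped from more than a few centimetres, never lifted with the dial off release. When all are in the tray turn the dial back to hold and shut the cover.

Things in the scene. Friction and masses are not known exactly. Their poses are not given: they have to be found in the camera images.
- hold_plate: vacuum hold-down plate fixed to the worktop: low grey block 100 mm deep (its x, front face at x = -50 mm, nothing before it) by 233 mm wide (its y, to the left), flat top 40 mm above the worktop. Origin on the worktop under the middle of its depth; x to the back, y left, z up. Aluminium lanes on the right, control end with dial and cover on the left (y = 36 to 115 mm)
- lane_1_edge (a point): right lane: middle of its front edge, on the top face of the plate (40 mm up); axes as the plate's. A lane is 43 mm wide, 100 mm long along x, open at front and back; steel rails 5 mm wide stand 7 mm above the top on both sides over its whole length, so fingers cannot reach the long sides of a coupon on the plate
- lane_2_edge (a point): middle lane: middle of its front edge, like the right lane. A fixed blue instrument 265 mm high stands close behind the plate; its near corner (world x 0.515, y -0.067 m) juts out between plate and tray, so pass in front of it or above it
- lane_3_edge (a point): left lane: middle of its front edge, like the right lane
- flip_cover (a joint): clear plastic flip cover (hood 64 mm along the plate's x, 60 mm wide, 35 mm high) over the dial: 0 = shut, grows as its right side swings up and over to the left, 2.2 rad = its stop. Hinged along the plate's x at cover_hinge. Soft-closing, under 0.1 kg: let go below about 1.0 rad it sinks shut in a second or two; beyond that it falls over to its stop and stands open by itself
- cover_tab (a point): point to grip on the cover's pull tab, on its middle line 9 mm from its outer end, 21 mm out from the hood. The tab is 16 mm wide (plate's x), 7 mm thick, 30 mm long. Shut: 66 mm above the worktop, level, pointing right over the left lane; relative to cover_hinge it is 83 mm to the right and 24 mm higher. It swings about the hinge with the cover; open it points up and outwards to the left
- cover_hinge (a point): middle of the hinge line of the cover (fixed on the plate, 42 mm above the worktop; the line runs along the plate's x; plate's axes)
- trim_dial (a joint): black bar knob under the cover: 0 = hold (white pointer end towards the front, at the single white line), grows clockwise seen from above, 1.2 rad = release (pointer towards the left, at the twin white lines); turns from -0.2 to 1.4 rad, light friction, stays where it is left
- dial_grip (a point): on the dial's axis, in the middle of its bar's height (58 mm above the worktop). The bar is 32 mm long (its x, along the plate's x at joint value 0), 10 mm thick and 25 mm high (44 to 69 mm above the worktop); it turns with the dial. Below it lies a disc 30 mm across. With the cover open the space round and above it is clear
- coupon_tray: loose shallow grey open tray, 150 (its x) x 120 (its y) x 18 mm high, walls 4 mm, inside 142 x 112 mm, floor 4 mm thick; origin at the centre of its underside. About 0.3 kg; coupons may lie on one another in it
- coupon_1_mid (a point): centre (half-way up) of a flat brass coupon 84 (its x) x 40 (its y) x 4 mm, 40 to 90 g, slippery on the plate (shut fingertips laid lightly on it draw it along); at the start it lies in one of the plate's lanes, its length along the lane, not yet reaching over the front edge. Two or three are present; an absent one has no pose
- coupon_2_mid (a point): centre (half-way up) of a flat brass coupon 84 (its x) x 40 (its y) x 4 mm, 40 to 90 g, slippery on the plate (shut fingertips laid lightly on it draw it along); at the start it lies in one of the plate's lanes, its length along the lane, not yet reaching over the front edge. Two or three are present; an absent one has no pose
- coupon_3_mid (a point): centre (half-way up) of a flat brass coupon 84 (its x) x 40 (its y) x 4 mm, 40 to 90 g, slippery on the plate (shut fingertips laid lightly on it draw it along); at the start it lies in one of the plate's lanes, its length along the lane, not yet reaching over the front edge. Two or three are present; an absent one has no pose

How it is judged (in metres and radians):
On the way, in this order (a step that is already met when the one before it is completed fails the run):
1. the flip cover is propped open and let go (opened more than 1.9 rad) (value of joint flip_cover above 1.9 rad and contact force between each of the arm, the fingers and flip_cover below 0.1 N), for 0.3 s.
2. the dial is at release (1.2 rad within 0.17) (value of joint trim_dial between 1.03 and 1.37 rad), for 0.2 s.
3. every coupon lies flat in the tray, let go (x of coupon_1_mid in the frame of coupon_tray between -0.05 and 0.05 m and y of coupon_1_mid in the frame of coupon_tray between -0.045 and 0.045 m and z of coupon_1_mid in the frame of coupon_tray between 0 and 0.019 m and angle between each of coupon_1_mid, coupon_2_mid, coupon_3_mid's own z axis and vertical below 0.25 rad and x of coupon_2_mid in the frame of coupon_tray between -0.05 and 0.05 m and y of coupon_2_mid in the frame of coupon_tray between -0.045 and 0.045 m and z of coupon_2_mid in the frame of coupon_tray between 0 and 0.019 m and x of coupon_3_mid in the frame of coupon_tray between -0.05 and 0.05 m and y of coupon_3_mid in the frame of coupon_tray between -0.045 and 0.045 m and z of coupon_3_mid in the frame of coupon_tray between 0 and 0.019 m and contact force between the fingers and coupon_1 below 0.1 N and contact force between the fingers and coupon_2 below 0.1 N and contact force between the fingers and coupon_3 below 0.1 N), for 0.3 s.
4. the dial is back at hold (0 within 0.17 rad) (value of joint trim_dial between -0.17 and 0.17 rad), for 0.2 s.
At the end, for the whole second after the job is handed in: Every coupon lies inside the tray (none on its rim), flat within 0.25 rad and at rest; the tray stands flat on the worktop; the dial is at hold within 0.17 rad; the cover is shut (under 0.08 rad) (all of step 4 and x of coupon_1_mid in the frame of coupon_tray between -0.05 and 0.05 m and y of coupon_1_mid in the frame of coupon_tray between -0.045 and 0.045 m and z of coupon_1_mid in the frame of coupon_tray between 0 and 0.019 m and angle between each of coupon_1_mid, coupon_2_mid, coupon_3_mid's own z axis and vertical below 0.25 rad and x of coupon_2_mid in the frame of coupon_tray between -0.05 and 0.05 m and y of coupon_2_mid in the frame of coupon_tray between -0.045 and 0.045 m and z of coupon_2_mid in the frame of coupon_tray between 0 and 0.019 m and x of coupon_3_mid in the frame of coupon_tray between -0.05 and 0.05 m and y of coupon_3_mid in the frame of coupon_tray between -0.045 and 0.045 m and z of coupon_3_mid in the frame of coupon_tray between 0 and 0.019 m and linear speed of each of coupon_1, coupon_2, coupon_3 below 0.03 m/s and value of joint flip_cover below 0.08 rad and angle between coupon_tray's own z axis and vertical below 0.1 rad and height (world z) of coupon_tray below 0.01 m); the robot touches nothing.
It fails at once if a coupon is pressed onto the plate with more than 25 N (contact force between any of coupon_1, coupon_2, coupon_3 and hold_plate above 25 N).
It fails at once if a coupon is lifted more than 30 mm off the plate while the dial is off release (0.17 rad) (height (world z) of any of coupon_1_mid, coupon_2_mid, coupon_3_mid above 0.072 m and not (value of joint trim_dial between 1.03 and 1.37 rad)).
It fails at once if a coupon is let fall from more than about 6 cm ((linear speed of coupon_1 above 1.1 m/s and contact force between the fingers and coupon_1 below 0.1 N) or (linear speed of coupon_2 above 1.1 m/s and contact force between the fingers and coupon_2 below 0.1 N) or (linear speed of coupon_3 above 1.1 m/s and contact force between the fingers and coupon_3 below 0.1 N)).
Of coupon_1, coupon_2, coupon_3 only 2 to 3 are there at a start; the rules pass over those that are not, and their reading is None.
At some moment in a run one of coupon_tray may be knocked a few centimetres aside while the robot is not near it.
It also fails if it takes over 210 s, if anything falls off the work surface, if the arm or the gripper's body presses on something with over 40 N, if the wrist force passes 120 N, or if a joint passes its speed limit or range.

## Working session

There is one attempt and no reset: what is moved stays moved. The work goes in short steps, Python scripts to look and compute and a tool call to move; the robot and the scene stay as the last step left them, time stands still between calls to the robot, and variables do not carry over. Pictures are saved under pics/ and viewed, and the job is handed in when it is done.

Besides the shell and the picture viewer there is one more tool, called after "Emit:" as name(argument=value, ...), one argument or row to a line, values as JSON. play_rows: Moves the arm, as the interface text tells. Its arguments: {"type":"object","properties":{"targets":{"type":"array","items":{"type":"object","properties":{"linear":{"type":"array","items":{"type":"number"}},"turn":{"type":"number"}}}},"hand":{"type":"number"}},"required":["targets"]}

```bash
mkdir -p pics
cat > h.py <<'E'
import numpy as np,cv2
from cell import env
def snap(n,f):
    p,d=env.read_camera(n); c=env.camera_params(n)
    cv2.imwrite('pics/'+f+'.png',p[:,:,::-1]); np.savez('pics/'+f+'.npz',p=p,d=d,**{k:np.array(v) for k,v in c.items()})
    return p,d,c
def load(f):
    z=np.load('pics/'+f+'.npz'); return z['p'],z['d'],z
def ray(c,u,v):
    K=np.array([[c['fx'],0,c['cx']],[0,c['fy'],c['cy']],[0,0,1.]],float)
    x=(u-c['cx'])/c['fx'];y=(v-c['cy'])/c['fy']
    a,b=x,y
    for _ in range(20):
        s=1+c['k1']*(a*a+b*b);a,b=x/s,y/s
    R=np.array(c['R']);t=np.array(c['t'])
    return -R.T@t, R.T@np.array([a,b,1.])
def onz(c,u,v,z):
    o,d=ray(c,u,v); return o+d*(z-o[2])/d[2]
def dep(c,d,u,v):
    o,r=ray(c,u,v); return o+r*d[int(v),int(u)]
def proj(c,X):
    q=np.array(c['R'])@np.array(X)+np.array(c['t']); a,b=q[0]/q[2],q[1]/q[2]; s=1+c['k1']*(a*a+b*b)
    return c['fx']*a*s+c['cx'],c['fy']*b*s+c['cy']
E
python3 - <<'E'
from h import *
print(env.state())
for n in ['scene','top','wrist']:
    p,d,c=snap(n,n+'0'); print(n,c)
E
```

```text
{'t': 0.0, 'joints': array([ 1.21738331e+00,  4.91574579e-01,  1.55948298e+00, -1.99604013e-05,
        1.09171310e+00, -1.05578492e-01]), 'qvel': array([-0.00058458, -0.00034339, -0.00085927,  0.00059835, -0.00050818,
        0.0006451 ]), 'tau': array([ 1.49270520e-03, -6.12661386e+01, -2.58179641e+01,  6.94050849e-02,
        4.82222938e-02, -8.44771830e-05]), 'eef_pos': array([153.22368803, 605.74805831, 291.64082421]), 'tcp_rot': array([-3.14041934e+00, -1.06537389e-04,  2.89376728e+00]), 'ft_force': array([-0.59629729,  0.25397882, -0.12725707]), 'moment': array([0.00418238, 0.02623253, 0.0752628 ]), 'opening': 0.9986833109833042}
scene {'fx': 408.44126842302956, 'fy': 408.44126842302956, 'cx': 248.7440550883885, 'cy': 190.6861909574586, 'k1': -0.0508445274581151, 'R': array([[ 0.84179773, -0.53966935,  0.01155716],
       [-0.29804422, -0.48253896, -0.82360537],
       [ 0.45005135,  0.68986458, -0.56704553]]), 't': array([-360.39364766,  221.24750239,  661.20186968])}
top {'fx': 419.74877556673465, 'fy': 419.74877556673465, 'cx': 252.03843780691935, 'cy': 191.70589128117447, 'k1': -0.11547814994843018, 'R': array([[-1.46201770e-02, -9.99892630e-01,  9.89459185e-04],
       [-9.75853719e-01,  1.40529881e-02, -2.17972549e-01],
       [ 2.17935240e-01, -4.15236468e-03, -9.75954399e-01]]), 't': array([ 44.93754373, 486.09747908, 823.39967085])}
wrist {'fx': 315.0410821352786, 'fy': 315.0410821352786, 'cx': 260.1486387626048, 'cy': 193.99387296014527, 'k1': -0.07874862167437123, 'R': array([[ 2.45337040e-01,  9.69437812e-01,  2.55074303e-04],
       [ 9.31171006e-01, -2.35725983e-01,  2.78125544e-01],
       [ 2.69685547e-01, -6.79969800e-02, -9.60544698e-01]]), 't': array([-625.57970565,  -31.90905014,  390.88311469])}
```

View pics/scene0.png

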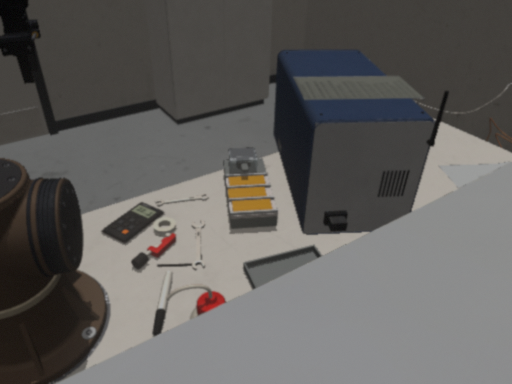

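View pics/top0.png

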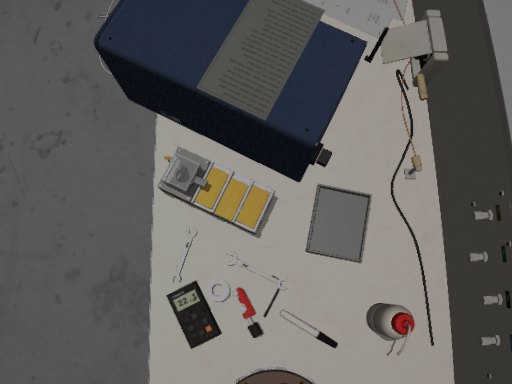

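Run:
```python
from h import *
p,d,c=load('top0')
cv2.imwrite('pics/z.png',cv2.resize(p[135:275,145:385,::-1],None,fx=3.3,fy=3.3,interpolation=cv2.INTER_CUBIC))
hsv=cv2.cvtColor(p,cv2.COLOR_RGB2HSV)
m=cv2.inRange(hsv,(12,100,90),(32,255,255))
m[:, :140]=0; m[260:]=0; m[:160]=0; m[:,300:]=0
n,l,s,ce=cv2.connectedComponentsWithStats(m)
for i in range(1,n):
    if s[i,4]<200: continue
    cn=cv2.findContours((l==i).astype(np.uint8),cv2.RETR_EXTERNAL,cv2.CHAIN_APPROX_NONE)[0][0]
    pts=np.array([onz(c,u,v,44)[:2] for u,v in cn[:,0].astype(float)],np.float32)
    r=cv2.minAreaRect(pts); print(s[i],r, cv2.boxPoints(r).round(1).tolist())
```

```text
[195 167  33  42 691] ((499.90203857421875, 123.82028198242188), (40.31581115722656, 83.32159423828125), 63.90187454223633) [[453.6000061035156, 124.0], [528.4000244140625, 87.4000015258789], [546.2000122070312, 123.5999984741211], [471.3999938964844, 160.1999969482422]]
[214 178  34  43 754] ((474.32489013671875, 82.67172241210938), (40.82598114013672, 83.413818359375), 63.812408447265625) [[427.8999938964844, 82.80000305175781], [502.70001220703125, 45.900001525878906], [520.7999877929688, 82.5999984741211], [445.8999938964844, 119.4000015258789]]
[236 186  33  42 747] ((457.6728210449219, 37.12552261352539), (40.102943420410156, 83.31362915039062), 63.92219543457031) [[411.3999938964844, 37.400001525878906], [486.29998779296875, 0.800000011920929], [503.8999938964844, 36.79999923706055], [429.1000061035156, 73.4000015258789]]
```

View pics/z.png

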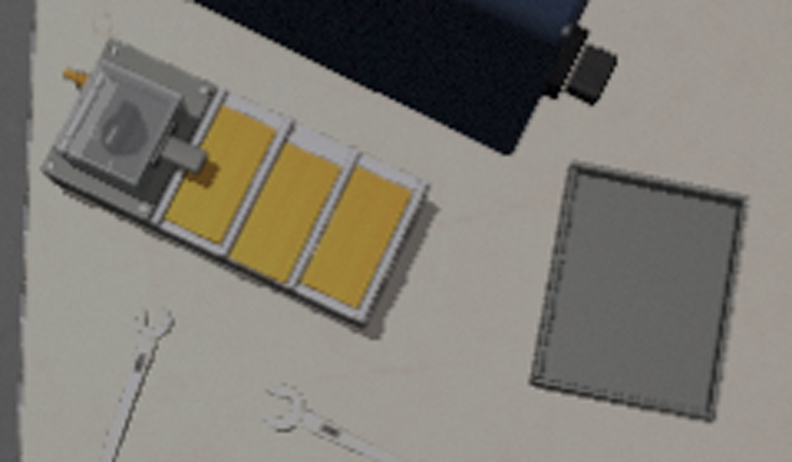

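Run:
```python
from h import *
p,d,c=load('top0')
ux=np.array([.8975,-.441]);uy=np.array([.441,.8975])
def pl(X): return np.array([ux@X[:2],uy@X[:2]]).round(1)
# zoomed px -> top px
z=lambda a,b:(145+a/3.3,135+b/3.3)
for n,(a,b),h in [('RF',(358,322),40),('RB',(428,187),40),('LF',(45,170),40),('LB',(112,42),40),('rail RF',(362,318),47),('hoodLF',(68,155),77),('hoodRF',(140,183),77),('hoodRB',(185,95),77),('hoodLB',(108,67),77),('tab end',(203,160),66),('knob',(125,127),69)]:
    u,v=z(a,b); X=onz(c,u,v,h); D=dep(c,d,u,v); print(n,X.round(1),pl(X),'depth',D.round(1))
# instrument: depth-based points z>100
H,W=d.shape
P=[]
for v in range(0,200,2):
  for u in range(90,380,2):
    if d[v,u]>0:
      X=dep(c,d,u,v)
      if X[2]>80: P.append(X)
P=np.array(P); print(len(P))
q=np.c_[P[:,:2]@ux,P[:,:2]@uy,P[:,2]]
for y0 in range(100,500,40):
    s=q[(q[:,1]>y0)&(q[:,1]<y0+40)]
    if len(s): print(y0,s[:,0].min().round(0), s[s[:,0].argmin()].round(0))
hsv=cv2.cvtColor(p,cv2.COLOR_RGB2HSV)
# tray
for tz in (18,):
    for a,b in [(572,163),(748,198),(714,420),(530,383)]:
        print('tray',onz(c,*z(a,b),tz).round(1), dep(c,d,*z(a,b)).round(1))
```

```text
RF [402.6  36.1  40. ] [345.4 209.9] depth [404.  36.  29.]
RB [489.1 -10.3  40. ] [443.5 206.5] depth [487.1  -9.7  49.1]
LF [504.  237.6  40. ] [347.6 435.5] depth [504.3 237.8  38.9]
LB [590.4 196.   40. ] [443.5 436.3] depth [591.5 196.5  37. ]
rail RF [404.2  33.6  47. ] [348.  208.4] depth [404.2  33.6  47.5]
hoodLF [504.5 215.1  77. ] [357.9 415.5] depth [505.  215.5  74.9]
hoodRF [486.  169.7  77. ] [361.3 366.6] depth [487.7 170.8  69.5]
hoodRB [542.1 142.5  77. ] [423.7 367. ] depth [552.6 146.8  41.5]
hoodLB [561.3 191.5  77. ] [419.3 419.4] depth [561.5 191.6  76.3]
tab end [502.7 131.9  66. ] [393.  340.1] depth [501.8 131.5  69.8]
knob [524.1 181.1  69. ] [390.5 393.7] depth [521.6 179.6  78.3]
7775
140 488.0 [488. 173.  89.]
180 488.0 [488. 184. 102.]
220 490.0 [490. 225. 171.]
260 491.0 [491. 260.  95.]
300 492.0 [492. 309. 240.]
340 399.0 [399. 375.  80.]
380 365.0 [365. 408.  80.]
420 361.0 [361. 425.  82.]
460 496.0 [496. 472. 109.]
tray [ 509.  -107.8   18. ] [ 509.6 -108.2   15.3]
tray [ 483.5 -224.6   18. ] [ 486.9 -229.5    1.8]
tray [ 337.9 -191.9   18. ] [ 3.388e+02 -1.967e+02 -1.000e-01]
tray [364.2 -73.9  18. ] [365.3 -75.7   3.9]
```

Run:
```python
from h import *
from scipy.spatial.transform import Rotation as Ro
p,d,c=load('wrist0'); s=env.state()
C=-c['R'].T@c['t']; R=Ro.from_euler('xyz',s['tcp_rot']).as_matrix()
print('cam in tool',R.T@(C-s['eef_pos'])); print(R.round(3)); print('cam axes in tool',(R.T@c['R'].T).round(3))
print('cam axis in plane, in world', c['R'][2])
```

```text
cam in tool [ 77.99132207   0.5310245  -92.69552864]
[[-0.969  0.245 -0.   ]
 [ 0.245  0.969 -0.001]
 [ 0.    -0.001 -1.   ]]
cam axes in tool [[-0.    -0.961 -0.278]
 [ 1.    -0.     0.001]
 [-0.001 -0.278  0.961]]
cam axis in plane, in world [ 0.26968555 -0.06799698 -0.9605447 ]
```

View pics/wrist0.png

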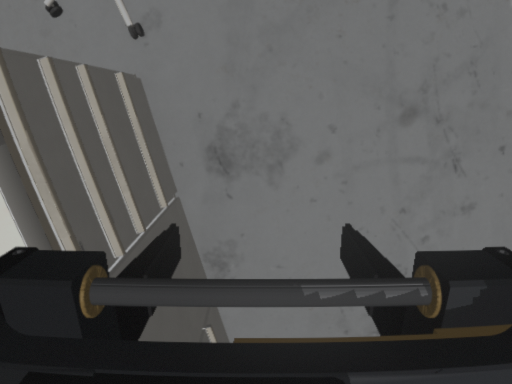

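Emit:
play_rows(
  targets=[
    {"linear": [-429,-403,-40],"turn": 0.209},
    {"linear": [-429,-403,-40],"turn": 0.209},
    {"linear": [-429,-403,-40],"turn": 0.209},
    {"linear": [-429,-403,-40],"turn": 0.209},
    {"linear": [-429,-403,-40],"turn": 0.209},
    {"linear": [-429,-403,-40],"turn": 0.209},
    {"linear": [-429,-403,-40],"turn": 0.209},
    {"linear": [-429,-403,-40],"turn": 0.209},
    {"linear": [-429,-403,-40],"turn": 0.209},
    {"linear": [-429,-403,-40],"turn": 0.209},
    {"linear": [-429,-403,-40],"turn": 0.209},
    {"linear": [-429,-403,-40],"turn": 0.209},
    {"linear": [-429,-403,-40],"turn": 0.209},
    {"linear": [-429,-403,-40],"turn": 0.209},
  ],
)

```text
t: 1.9
eef_pos: [469.9, 110.8, 332.3]
tcp_rot: [3.141, -0.0, 2.686]
ft_force: [0.5, 0.1, 0.0]
opening: 1.0
```

Run:
```python
from h import *
s=env.state(); print(s['t'],s['eef_pos'],s['tcp_rot'],s['ft_force'],s['opening'],s['joints'])
p,d,c=snap('wrist','w1')
cv2.imwrite('pics/w1b.png',cv2.resize(p[:,:,::-1],None,fx=1.5,fy=1.5,interpolation=cv2.INTER_CUBIC))
```

```text
1.9 [469.94495015 110.76349064 332.26972296] [ 3.14147319e+00 -3.36298733e-05  2.68616082e+00] [0.46211542 0.05609007 0.01086224] 1.0001468575799728 [ 9.45049263e-02  2.43721511e-01  1.84112682e+00  1.37155645e-04
  1.05671057e+00 -1.02092700e+00]
```

View pics/w1b.png

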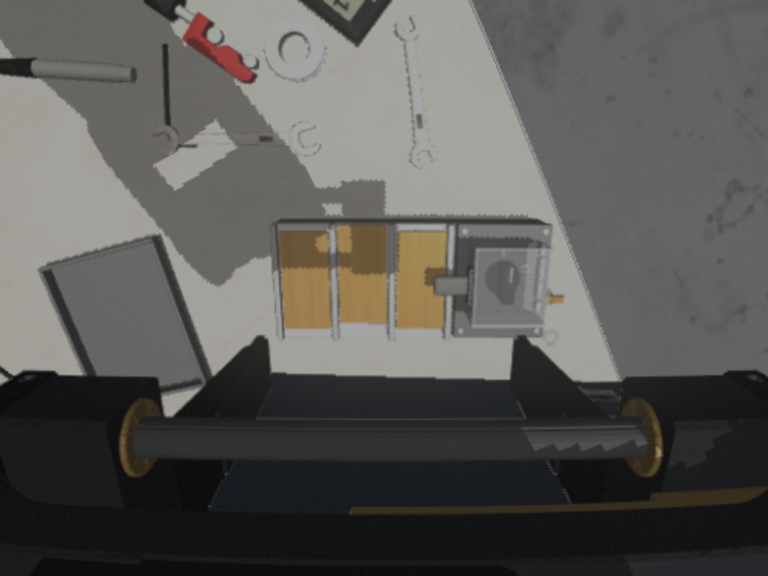

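Run:
```python
from h import *
p,d,c=load('w1')
cv2.imwrite('pics/w1c.png',cv2.resize(p[135:240,175:385,::-1],None,fx=3.8,fy=3.8,interpolation=cv2.INTER_CUBIC))
```

```text
(no output)
```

View pics/w1c.png

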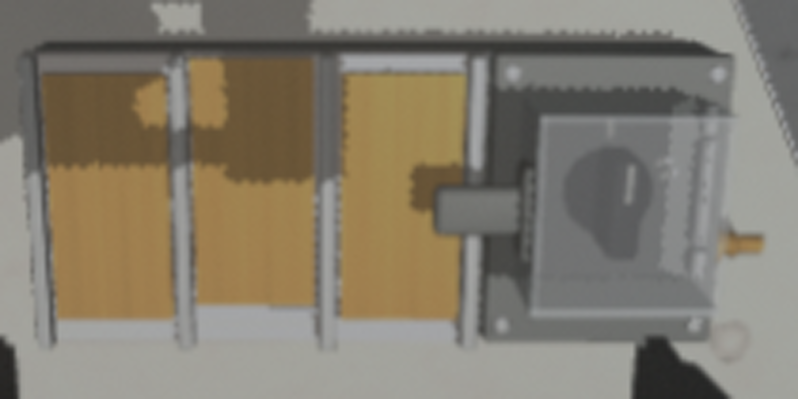

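```bash
cat >> h.py <<'E'
YAW=-0.457
def setyaw(y):
    return np.array([np.cos(y),np.sin(y)]),np.array([-np.sin(y),np.cos(y)])
ux,uy=setyaw(YAW)
def pl(X): return np.array([ux@X[:2],uy@X[:2]])
E
python3 - <<'E'
from h import *
p,d,c=load('w1')
z=lambda a,b:(175+(a+.5)/3.8-.5,135+(b+.5)/3.8-.5)
L=[('front R',(35,52),40),('front L',(733,57),40),('back L',(710,340),40),('control back R',(485,340),40),('hood FR',(540,115),77),('hood FL',(735,118),77),('hood BL',(712,315),77),('hood BR',(530,315),77),
('tab F',(437,187),69),('tab B',(437,236),69),('tab root F',(520,190),69),('tab root B',(520,236),69),('rail34 front',(478,55),47),('rail34 back',(469,345),47),('rail01 front',(42,57),47),('rail01 back',(45,345),47),('rail12b',(186,345),47),('rail23b',(328,345),47)]
for n,q,h in L:
    X=onz(c,*z(*q),h); print(n,X.round(1),pl(X).round(1),dep(c,d,*z(*q)).round(1))
hsv=cv2.cvtColor(p,cv2.COLOR_RGB2HSV)
m=cv2.inRange(hsv,(10,90,60),(32,255,255)); m=cv2.morphologyEx(m,cv2.MORPH_OPEN,np.ones((3,3)))
n,l,s,ce=cv2.connectedComponentsWithStats(m)
for i in range(1,n):
    if s[i,4]<600 or s[i,1]>230: continue
    cn=cv2.findContours((l==i).astype(np.uint8),cv2.RETR_EXTERNAL,cv2.CHAIN_APPROX_NONE)[0][0]
    pts=np.array([onz(c,u,v,44)[:2] for u,v in cn[:,0].astype(float)],np.float32)
    r=cv2.minAreaRect(pts); q=np.array([pl(a) for a in pts]); print(s[i],r,pl(np.array(r[0])),np.percentile(q,[2,98],axis=0).round(1).tolist())
E
```

```text
front R [406.7  38.5  40. ] [348. 214.] [406.9  35.8  30.4]
front L [507.6 241.2  40. ] [349.1 440.4] [518.4 250.8   1.1]
back L [596.5 198.9  40. ] [447.6 441.7] [ 6.172e+02  2.045e+02 -5.000e-01]
control back R [561.6 128.4  40. ] [447.3 363.1] [578.8 126.6  -0.8]
hood FR [488.2 173.7  77. ] [361.5 371.3] [490.  174.3  69.7]
hood FL [514.6 226.   77. ] [362.1 429.9] [514.9 226.2  76. ]
hood BL [570.1 197.3  77. ] [424.5 428.6] [569.4 197.1  78.4]
hood BR [544.7 146.   77. ] [424.4 371.4] [559.8 146.   40.8]
tab F [496.9 136.9  69. ] [385.5 342.1] [503.6 136.3  44.4]
tab B [511.2 130.4  69. ] [401.2 342.5] [518.5 129.4  45.8]
tab root F [509.  159.5  69. ] [386.4 367.7] [509.2 159.5  68.4]
tab root B [522.6 153.6  69. ] [401.2 368.4] [523.9 153.7  65.3]
rail34 front [469.4 166.1  47. ] [348.  356.2] [470.8 166.5  39.6]
rail34 back [558.  123.1  47. ] [446.4 356.7] [558.3 123.1  46.3]
rail01 front [409.   41.7  47. ] [348.6 217.8] [409.1  40.1  41.3]
rail01 back [494.6  -6.3  47. ] [446.6 212.6] [494.9  -6.8  45.8]
rail12b [515.7  37.   47. ] [446.5 260.7] [515.8  36.9  46.7]
rail23b [536.9  80.2  47. ] [446.4 308.9] [537.   80.1  46.5]
[ 225  150   33   65 2004] ((476.0899963378906, 82.58171081542969), (39.314754486083984, 82.28591918945312), 63.728309631347656) [390.79395047 284.18569959] [[350.8, 264.7], [431.9, 303.8]]
[ 186  155   35   64 2008] ((460.2964172363281, 37.335166931152344), (39.6842155456543, 81.89513397216797), 63.76515197753906) [396.58650106 236.61329969] [[355.6, 216.8], [437.5, 256.3]]
[ 265  155   32   64 1911] ((502.81982421875, 123.98063659667969), (38.57373046875, 81.7908935546875), 64.13736724853516) [396.51316628 333.13102955] [[355.7, 313.7], [437.3, 352.5]]
```

Emit:
play_rows(
  hand=50,
  targets=[
    {"linear": [-19.4,43.2,0],"turn": 1.572},
    {"linear": [-19.4,43.2,0],"turn": 1.572},
    {"linear": [-19.4,43.2,0],"turn": 1.572},
    {"linear": [-19.4,43.2,0],"turn": 1.572},
    {"linear": [-19.4,43.2,0],"turn": 1.572},
    {"linear": [-19.4,43.2,0],"turn": 1.572},
    {"linear": [-19.4,43.2,0],"turn": 1.572},
    {"linear": [-19.4,43.2,0],"turn": 1.572},
    {"linear": [-19.4,43.2,0],"turn": 1.572},
    {"linear": [-19.4,43.2,0],"turn": 1.572},
    {"linear": [-19.4,43.2,60],"turn": 1.572},
    {"linear": [-19.4,43.2,110],"turn": 1.572},
    {"linear": [-19.4,43.2,150],"turn": 1.572},
    {"linear": [-19.4,43.2,166],"turn": 1.572},
    {"linear": [-19.4,43.2,166],"turn": 1.572},
  ],
)

```text
t: 3.82
eef_pos: [506.5, 140.3, 165.3]
tcp_rot: [-3.14, 0.001, 1.115]
ft_force: [-0.4, 0.1, -0.2]
opening: 0.527
```

Run:
```python
from h import *
s=env.state(); print(s['t'],s['eef_pos'],s['tcp_rot'],s['ft_force'],s['opening'],pl(s['eef_pos']))
p,d,c=snap('wrist','w2')
a=cv2.resize(p[:,:,::-1],None,fx=1.1,fy=1.1)
cv2.imwrite('pics/w2b.png',a)
p,d,c=snap('scene','s2')
cv2.imwrite('pics/s2b.png',cv2.resize(p[100:280,150:400,::-1],None,fx=3,fy=3,interpolation=cv2.INTER_CUBIC))
```

```text
3.825 [506.46433955 140.33907518 165.26664986] [-3.13966091e+00  1.23824279e-03  1.11463883e+00] [-0.44312464  0.12098861 -0.17085435] 0.5270951272863315 [392.5653914  349.41894159]
```

View pics/w2b.png

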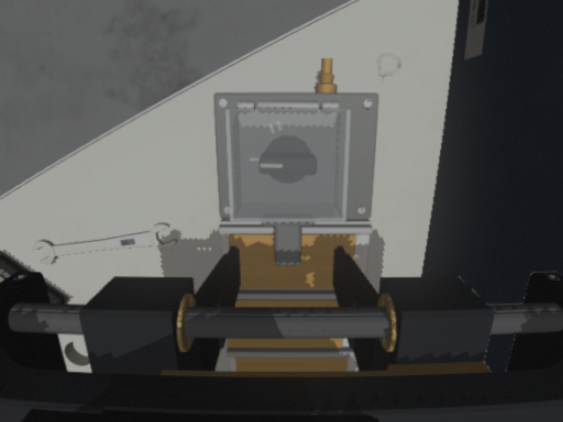

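View pics/s2b.png

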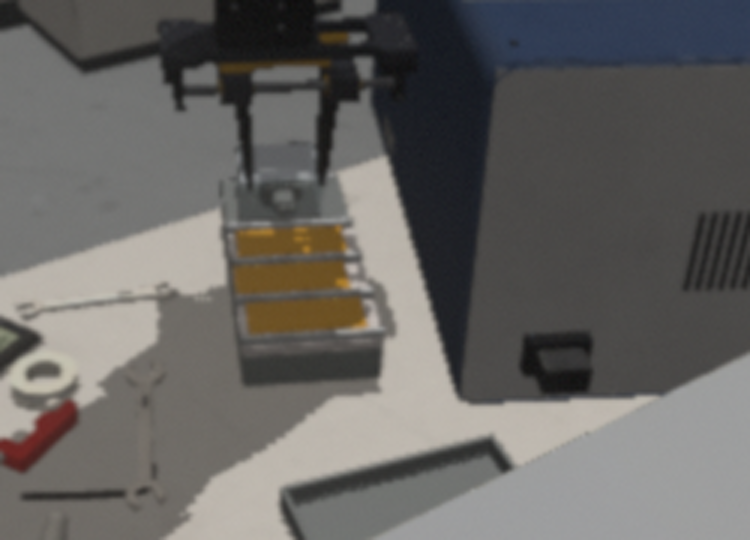

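Run:
```python
from h import *
p,d,c=load('w2')
for n,u,v,z in [('tabFendL',275,265,69),('tabendR',301,265,69),('tabrootL',275,224,69),('hinge/hood top left edge L',232,107,77),('R',346,107,77),('knob ctr',288,159,69)]:
    X=onz(c,u/1.1,v/1.1,z);print(n,X.round(1),pl(X).round(1),dep(c,d,u/1.1,v/1.1).round(1))
for n,u,v in [('ftL',238,250),('ftR',338,250)]: print(dep(c,d,u/1.1,v/1.1), pl(dep(c,d,u/1.1,v/1.1)))
```

```text
tabFendL [497.8 136.3  69. ] [386.6 342. ] [492.1 126.6  44.6]
tabendR [511.8 129.4  69. ] [402.2 342. ] [507.9 119.2  45.2]
tabrootL [509.4 159.3  69. ] [386.9 367.7] [510.4 160.8  74.5]
hinge/hood top left edge L [519.1 226.6  77. ] [365.8 432.4] [514.4 229.7  39.8]
R [570.9 201.2  77. ] [423.6 432.5] [576.6 199.2  41.1]
knob ctr [532.5 189.5  69. ] [394.3 405. ] [533.  190.6  78.4]
[489.79364461 161.35337143  91.96924429] [368.33271264 360.92068045]
[536.34546809 138.4476555   91.84211452] [420.2147317 360.9069045]
```

Emit:
play_rows(
  targets=[
    {"linear": [0,0,10],"turn": 0},
    {"linear": [0,0,20],"turn": 0},
    {"linear": [0,0,29.3],"turn": 0},
    {"linear": [0,0,29.3],"turn": 0},
  ],
)

```text
t: 4.42
eef_pos: [506.5, 140.2, 136.1]
tcp_rot: [-3.14, 0.001, 1.113]
ft_force: [-0.5, -0.4, 0.5]
opening: 0.526
```

Emit:
play_rows(
  hand=5,
  targets=[
    {"linear": [0,0,0],"turn": 0},
    {"linear": [0,0,0],"turn": 0},
    {"linear": [0,0,0],"turn": 0},
    {"linear": [0,0,0],"turn": 0},
    {"linear": [0,0,0],"turn": 0},
    {"linear": [0,0,0],"turn": 0},
  ],
)

```text
t: 5.18
eef_pos: [506.8, 140.2, 137.0]
tcp_rot: [3.141, -0.0, 1.113]
ft_force: [-1.3, -0.8, 2.3]
opening: 0.166
```

Emit:
play_rows(
  targets=[
    {"linear": [2.8,0,-8.1],"turn": 0},
    {"linear": [6.4,0,-16],"turn": 0},
    {"linear": [10.8,0,-23.4],"turn": 0},
    {"linear": [15.9,0,-30.4],"turn": 0},
    {"linear": [21.6,0,-36.8],"turn": 0},
    {"linear": [28,0,-42.7],"turn": 0},
    {"linear": [34.9,0,-47.8],"turn": 0},
    {"linear": [42.3,0,-52.2],"turn": 0},
  ],
)

```text
t: 6.18
eef_pos: [525.6, 178.5, 189.4]
tcp_rot: [-3.141, 0.0, 1.113]
ft_force: [2.2, -0.8, -5.5]
opening: 0.163
```

Emit:
play_rows(
  targets=[
    {"linear": [7.9,0,-3.7],"turn": 0},
    {"linear": [16,0,-6.6],"turn": 0},
    {"linear": [24.4,0,-8.6],"turn": 0},
    {"linear": [33,0,-9.9],"turn": 0},
    {"linear": [41.6,0,-10.2],"turn": 0},
    {"linear": [50.2,0,-9.7],"turn": 0},
    {"linear": [58.7,0,-8.3],"turn": 0},
    {"linear": [67.1,0,-6.1],"turn": 0},
  ],
)

```text
t: 7.18
eef_pos: [555.6, 239.4, 196.1]
tcp_rot: [3.141, -0.002, 1.113]
ft_force: [-1.7, 0.8, 8.1]
opening: 0.163
```

Run:
```python
from h import *
s=env.state(); print(s['t'],s['eef_pos'],s['ft_force'],s['opening'],pl(s['eef_pos']))
p,d,c=snap('scene','s3')
cv2.imwrite('pics/s3b.png',cv2.resize(p[60:240,150:400,::-1],None,fx=3,fy=3,interpolation=cv2.INTER_CUBIC))
```

```text
7.175 [555.58000936 239.44346851 196.12838242] [-1.68927704  0.83610574  8.1385604 ] 0.1631468219673658 [392.91022427 460.02595261]
```

View pics/s3b.png

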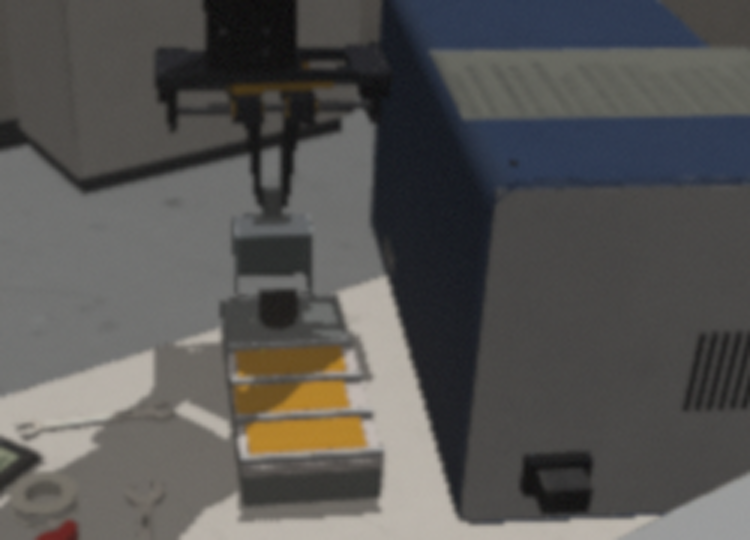

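Cover is upright past vertical. Release, let it fall, and rise.

Emit:
play_rows(
  hand=50,
  targets=[
    {"linear": [0,0,0],"turn": 0},
    {"linear": [0,0,0],"turn": 0},
    {"linear": [0,0,0],"turn": 0},
    {"linear": [0,0,0],"turn": 0},
    {"linear": [0,0,-20],"turn": 0},
    {"linear": [0,0,-50],"turn": 0},
    {"linear": [0,0,-90],"turn": 0},
    {"linear": [0,0,-130],"turn": 0},
    {"linear": [-40,0,-130],"turn": 0},
    {"linear": [-80,0,-130],"turn": 0},
    {"linear": [-80,0,-130],"turn": 0},
    {"linear": [-80,0,-130],"turn": 0},
  ],
)

```text
t: 8.72
eef_pos: [520.2, 166.8, 325.5]
tcp_rot: [3.141, -0.001, 1.112]
ft_force: [0.3, 0.7, -1.1]
opening: 0.526
```

Run:
```python
from h import *
s=env.state(); print(s['t'],s['eef_pos'],s['tcp_rot'],s['ft_force'],s['opening'],pl(s['eef_pos']))
p,d,c=snap('top','t4')
cv2.imwrite('pics/t4b.png',cv2.resize(p[100:280,120:370,::-1],None,fx=3,fy=3,interpolation=cv2.INTER_CUBIC))
p,d,c=snap('wrist','w4')
p,d,c=snap('scene','s4')
cv2.imwrite('pics/s4b.png',cv2.resize(p[60:240,150:400,::-1],None,fx=3,fy=3,interpolation=cv2.INTER_CUBIC))
```

```text
8.725 [520.16726021 166.78304902 325.4523585 ] [ 3.14113609e+00 -6.64844698e-04  1.11227881e+00] [ 0.25864985  0.69847372 -1.07522807] 0.5263573005326777 [393.19350871 379.19576571]
```

View pics/w4.png

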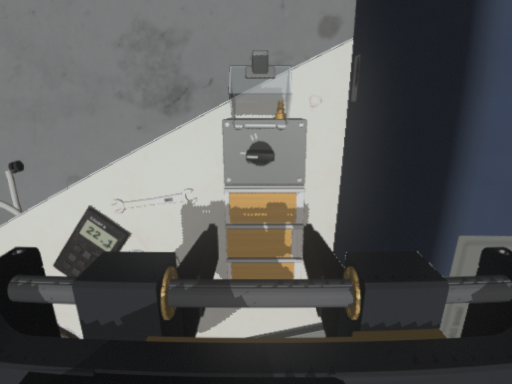

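View pics/s4b.png

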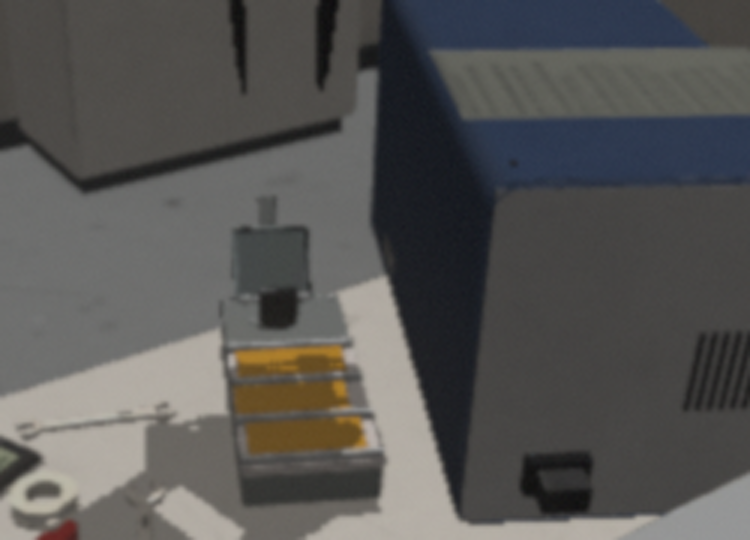

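Run:
```python
from h import *
p,d,c=load('w4')
cv2.imwrite('pics/w4b.png',cv2.resize(p[50:200,215:320,::-1],None,fx=5,fy=5,interpolation=cv2.INTER_CUBIC))
m=(p.max(2)<50).astype(np.uint8); m[:130]=0;m[180:]=0;m[:,:238]=0;m[:,282:]=0
n,l,s,ce=cv2.connectedComponentsWithStats(m)
print(s,ce)
```

```text
[[     0      0    512    384 196583]
 [   249    151      1      1      1]
 [   251    150     21      3     24]] [[255.4993972  191.5051505 ]
 [249.         151.        ]
 [260.70833333 151.        ]]
```

View pics/w4b.png

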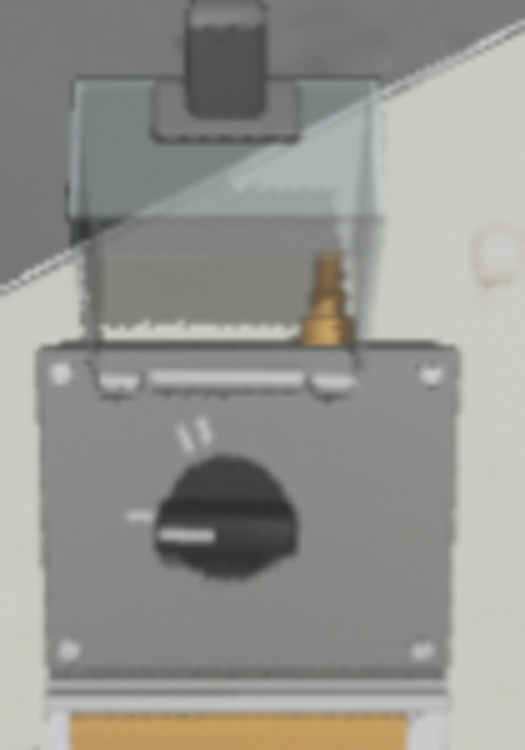

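Run:
```python
from h import *
p,d,c=load('w4')
for n,a,b,z in [('bar',227,537,69),('disc',227,517,44),('hinge',227,378,42),('tabmid',226,60,95),('front R ctl',48,345,40)]:
    u,v=215+(a+.5)/5-.5,50+(b+.5)/5-.5; X=onz(c,u,v,z);print(n,X.round(1),pl(X).round(1))
```

```text
bar [529.9 186.5  69. ] [393.2 401.1]
disc [530.1 187.1  44. ] [393.2 401.8]
hinge [544.5 216.2  42. ] [393.2 434.3]
tabmid [572.7 273.8  95. ] [393.1 498.4]
front R ctl [510.2 241.6  40. ] [351.2 441.9]
```

Run:
```python
from h import *
for f in ['w4','w2','w1','t4']:
    p,d,c=load(f)
    P=[]
    for v in range(0,240,2):
      for u in range(0,512,2):
        if d[v,u]>0:
          X=dep(c,d,u,v)
          if 60<X[2]<250:
            q=pl(X)
            if 470<q[0]<520: P.append([*q,X[2]])
    P=np.array(P).reshape(-1,3)
    for y0 in range(300,480,30):
        s=P[(P[:,1]>y0)&(P[:,1]<y0+30)]
        if len(s)>3: print(f,y0,len(s),np.percentile(s[:,0],[5,50,95]).round(1), s[:,2].mean().round(0))
```

```text
Still running in the background as job /tmp/bash_jobs.1000/906cd180ca20 (pid 921). You'll get a notice when it ends.
```

```bash
kill -- -$(cat /tmp/bash_jobs.1000/906cd180ca20/pid); cat /tmp/bash_jobs.1000/906cd180ca20/std*
cat >> h.py <<'E'
def cloud(f,st=2,vmax=384):
    z=np.load('pics/'+f+'.npz'); d=z['d']; c={k:z[k] for k in z.files if k not in 'pd'}
    v,u=np.mgrid[0:vmax:st,0:512:st]; u=u.ravel();v=v.ravel()
    x=(u-c['cx'])/c['fx'];y=(v-c['cy'])/c['fy'];a,b=x,y
    for _ in range(20):
        s=1+c['k1']*(a*a+b*b);a,b=x/s,y/s
    D=d[v,u].astype(float); k=D>0
    Q=np.stack([a*D,b*D,D],1)[k]
    W=(Q-c['t'])@c['R']
    return np.c_[W[:,:2]@ux,W[:,:2]@uy,W[:,2]],W
E
sed -i "s/return z\['p'\],z\['d'\],z$/return z['p'],z['d'],{k:z[k] for k in z.files if k not in 'pd'}/" h.py
timeout 60 python3 - <<'E'
from h import *
for f in ['w4','w2','t4']:
    q,W=cloud(f,2,240)
    P=q[(q[:,2]>60)&(q[:,2]<250)&(q[:,0]>470)&(q[:,0]<520)]
    for y0 in range(300,480,30):
        s=P[(P[:,1]>y0)&(P[:,1]<y0+30)]
        if len(s)>3: print(f,y0,len(s),np.percentile(s[:,0],[5,50,95]).round(1), s[:,2].mean().round(0))
print(env.state()['t'])
E
```

```text
w4 300 67 [494.5 495.2 495.7] 87.0
w4 330 258 [495.3 496.  496.7] 124.0
w4 360 674 [496.2 497.  497.7] 173.0
w4 390 937 [497.1 497.8 498.7] 187.0
w4 420 1029 [498.  498.8 499.6] 188.0
w4 450 1127 [498.9 499.7 500.5] 188.0
w2 330 159 [496.1 496.9 497.5] 78.0
w2 360 1151 [496.7 497.5 498.4] 107.0
w2 390 1339 [497.6 498.5 499.3] 106.0
w2 420 1210 [498.5 499.4 500.3] 100.0
w2 450 1063 [499.5 500.3 501.3] 95.0
t4 300 121 [492.5 494.  494.8] 164.0
t4 330 118 [493.1 494.5 495.6] 166.0
t4 360 110 [493.9 494.8 496.2] 162.0
t4 390 28 [494.6 495.4 497. ] 121.0
w4 300 67 [494.5 495.2 495.7] 87.0
w4 330 258 [495.3 496.  496.7] 124.0
w4 360 674 [496.2 497.  497.7] 173.0
w4 390 937 [497.1 497.8 498.7] 187.0
w4 420 1029 [498.  498.8 499.6] 188.0
w4 450 1127 [498.9 499.7 500.5] 188.0
w2 330 159 [496.1 496.9 497.5] 78.0
w2 360 1151 [496.7 497.5 498.4] 107.0
w2 390 1339 [497.6 498.5 499.3] 106.0
w2 420 1210 [498.5 499.4 500.3] 100.0
w2 450 1063 [499.5 500.3 501.3] 95.0
t4 300 121 [492.5 494.  494.8] 164.0
t4 330 118 [493.1 494.5 495.6] 166.0
t4 360 110 [493.9 494.8 496.2] 162.0
t4 390 28 [494.6 495.4 497. ] 121.0
8.875bash: kill: (-921) - No such process
```

Emit:
play_rows(
  hand=36,
  targets=[
    {"linear": [21.8,-4.2,0],"turn": -1.573},
    {"linear": [21.8,-4.2,0],"turn": -1.573},
    {"linear": [21.8,-4.2,0],"turn": -1.573},
    {"linear": [21.8,-4.2,0],"turn": -1.573},
    {"linear": [21.8,-4.2,0],"turn": -1.573},
    {"linear": [21.8,-4.2,0],"turn": -1.573},
    {"linear": [21.8,-4.2,0],"turn": -1.573},
    {"linear": [21.8,-4.2,0],"turn": -1.573},
    {"linear": [21.8,-4.2,0],"turn": -1.573},
    {"linear": [21.8,-4.2,0],"turn": -1.573},
    {"linear": [21.8,-4.2,60],"turn": -1.573},
    {"linear": [21.8,-4.2,110],"turn": -1.573},
    {"linear": [21.8,-4.2,150],"turn": -1.573},
    {"linear": [21.8,-4.2,160],"turn": -1.573},
    {"linear": [21.8,-4.2,160],"turn": -1.573},
  ],
)

```text
t: 10.75
eef_pos: [526.0, 188.2, 165.6]
tcp_rot: [3.142, -0.0, 2.685]
ft_force: [0.1, -0.7, -0.1]
opening: 0.379
```

```bash
timeout 60 python3 - <<'E'
from h import *
s=env.state(); print(s['t'],s['eef_pos'],s['tcp_rot'],s['ft_force'],s['opening'],pl(s['eef_pos']))
p,d,c=snap('wrist','w5')
cv2.imwrite('pics/w5b.png',cv2.resize(p[60:320,130:390,::-1],None,fx=2.3,fy=2.3,interpolation=cv2.INTER_CUBIC))
E
```

```text
10.75 [526.00531375 188.24682008 165.55222874] [ 3.14156334e+00 -6.71290840e-05  2.68518632e+00] [ 0.12028376 -0.70135902 -0.08944539] 0.3793003238589288 [388.96140325 401.03301877]
```

View pics/w5b.png

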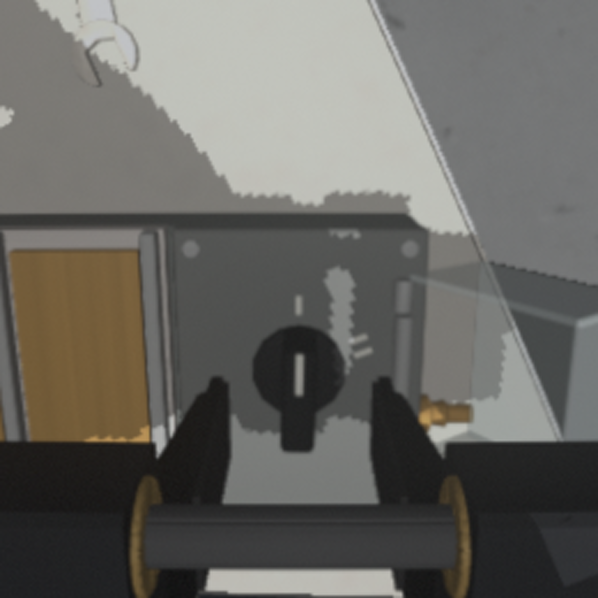

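Emit:
play_rows(
  targets=[
    {"linear": [0,0,12],"turn": 0},
    {"linear": [0,0,24],"turn": 0},
    {"linear": [0,0,35.5],"turn": 0},
    {"linear": [0,0,35.5],"turn": 0},
  ],
)

```text
t: 11.3
eef_pos: [525.4, 187.9, 128.7]
tcp_rot: [-3.141, -0.001, 2.686]
ft_force: [0.2, 0.3, -0.1]
opening: 0.378
```

Emit:
play_rows(
  hand=2,
  targets=[
    {"linear": [0,0,0],"turn": 0},
    {"linear": [0,0,0],"turn": 0},
    {"linear": [0,0,0],"turn": 0},
    {"linear": [0,0,0],"turn": 0},
    {"linear": [0,0,0],"turn": 0},
  ],
)

```text
t: 11.92
eef_pos: [525.7, 187.9, 130.0]
tcp_rot: [-3.142, 0.0, 2.686]
ft_force: [-2.0, -3.9, 5.5]
opening: 0.101
```

Emit:
play_rows(
  targets=[
    {"linear": [0,0.4,0],"turn": 0.15},
    {"linear": [-0.1,0.9,0],"turn": 0.3},
    {"linear": [-0.3,1.3,0],"turn": 0.45},
    {"linear": [-0.5,1.7,0],"turn": 0.6},
    {"linear": [-0.8,2,0],"turn": 0.75},
    {"linear": [-1.1,2.3,0],"turn": 0.9},
    {"linear": [-1.5,2.6,0],"turn": 1.05},
    {"linear": [-1.9,2.8,0],"turn": 1.2},
    {"linear": [-1.9,2.8,0],"turn": 1.2},
    {"linear": [-1.9,2.8,0],"turn": 1.2},
  ],
)

```text
t: 13.18
eef_pos: [529.4, 190.0, 130.0]
tcp_rot: [3.139, -0.001, 1.489]
ft_force: [6.5, 0.5, 1.0]
opening: 0.103
```

Now open slightly and rise.

Emit:
play_rows(
  hand=34,
  targets=[
    {"linear": [0,0,0],"turn": 0},
    {"linear": [0,0,0],"turn": 0},
    {"linear": [0,0,0],"turn": 0},
    {"linear": [0,0,-40],"turn": 0},
    {"linear": [0,0,-90],"turn": 0},
    {"linear": [0,0,-150],"turn": 0},
    {"linear": [0,0,-200],"turn": 0},
    {"linear": [0,0,-200],"turn": 0},
  ],
)

```text
t: 14.18
eef_pos: [529.0, 189.9, 333.3]
tcp_rot: [3.135, -0.002, 1.486]
ft_force: [0.1, 0.2, -0.3]
opening: 0.357
```

```bash
timeout 60 python3 - <<'E'
from h import *
s=env.state(); print(s['t'],s['eef_pos'],s['tcp_rot'],s['ft_force'],s['opening'],pl(s['eef_pos']))
p,d,c=snap('wrist','w6')
cv2.imwrite('pics/w6b.png',cv2.resize(p[40:300,130:390,::-1],None,fx=2.3,fy=2.3,interpolation=cv2.INTER_CUBIC))
E
```

```text
14.175 [529.04608241 189.86062508 333.33799387] [ 3.13548167e+00 -2.08642970e-03  1.48640947e+00] [ 0.07277352  0.18754918 -0.28156491] 0.3566642647205848 [390.97802488 403.82297895]
```

View pics/w6b.png

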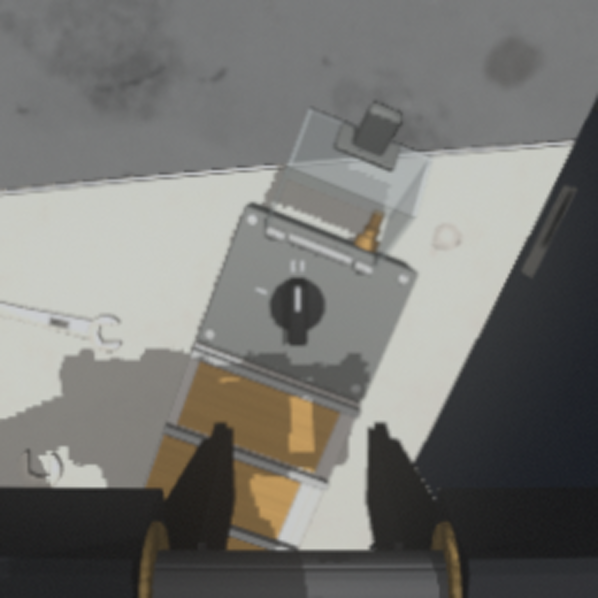

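Emit:
play_rows(
  hand=0,
  targets=[
    {"linear": [-160.5,-52.9,0],"turn": -1.199},
    {"linear": [-160.5,-52.9,0],"turn": -1.199},
    {"linear": [-160.5,-52.9,0],"turn": -1.199},
    {"linear": [-160.5,-52.9,0],"turn": -1.199},
    {"linear": [-160.5,-52.9,0],"turn": -1.199},
    {"linear": [-160.5,-52.9,0],"turn": -1.199},
    {"linear": [-160.5,-52.9,0],"turn": -1.199},
    {"linear": [-160.5,-52.9,0],"turn": -1.199},
    {"linear": [-160.5,-52.9,60],"turn": -1.199},
    {"linear": [-160.5,-52.9,120],"turn": -1.199},
    {"linear": [-160.5,-52.9,170],"turn": -1.199},
    {"linear": [-160.5,-52.9,190],"turn": -1.199},
    {"linear": [-160.5,-52.9,190],"turn": -1.199},
    {"linear": [-160.5,-52.9,198],"turn": -1.199},
    {"linear": [-160.5,-52.9,198],"turn": -1.199},
  ],
)

```text
t: 16.1
eef_pos: [462.3, 34.3, 132.0]
tcp_rot: [3.141, 0.001, 2.684]
ft_force: [-0.5, 0.3, -1.0]
opening: 0.006
```

```bash
timeout 60 python3 - <<'E'
from h import *
s=env.state(); print(s['t'],s['eef_pos'],s['tcp_rot'],s['ft_force'],s['opening'],pl(s['eef_pos']))
p,d,c=snap('wrist','w7')
cv2.imwrite('pics/w7b.png',cv2.resize(p[40:300,130:390,::-1],None,fx=2.3,fy=2.3,interpolation=cv2.INTER_CUBIC))
E
```

```text
16.1 [462.31166245  34.27170808 132.00129058] [3.14128712e+00 5.39652720e-04 2.68427593e+00] [-0.54083726  0.30514361 -1.02747494] 0.006322630473398706 [399.74671801 234.75345503]
```

View pics/w7b.png

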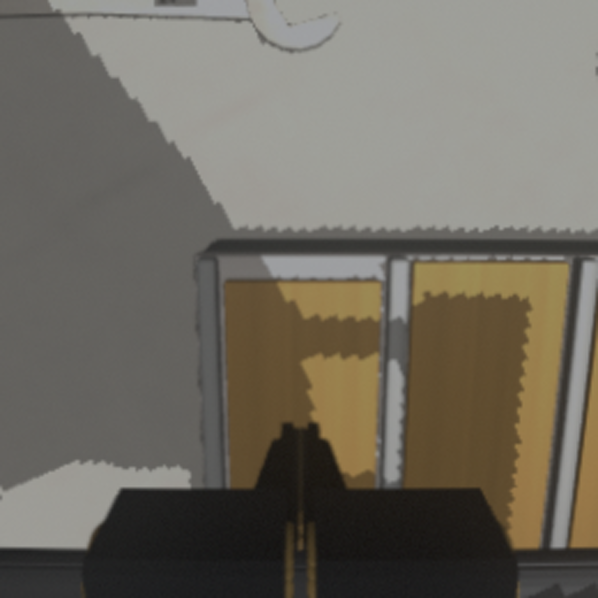

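Emit:
play_rows(
  targets=[
    {"linear": [0,0,4],"turn": 0},
    {"linear": [0,0,8],"turn": 0},
    {"linear": [0,0,8.5],"turn": 0},
    {"linear": [0,0,8.5],"turn": 0},
    {"linear": [0,0,8.5],"turn": 0},
  ],
)

```text
t: 16.77
eef_pos: [462.3, 34.3, 123.3]
tcp_rot: [3.141, 0.0, 2.685]
ft_force: [0.7, 1.0, -0.3]
opening: 0.008
```

Emit:
play_rows(
  targets=[
    {"linear": [0,0,0.5],"turn": 0},
    {"linear": [0,0,0.8],"turn": 0},
    {"linear": [0,0,0.8],"turn": 0},
    {"linear": [0,0,0.8],"turn": 0},
  ],
)

```text
t: 17.27
eef_pos: [462.3, 34.3, 122.4]
tcp_rot: [3.141, -0.0, 2.685]
ft_force: [0.1, -0.3, -0.1]
opening: 0.008
```

Emit:
play_rows(
  targets=[
    {"linear": [0,0,0.4],"turn": 0},
    {"linear": [0,0,0.4],"turn": 0},
    {"linear": [0,0,0.4],"turn": 0},
    {"linear": [0,0,0.4],"turn": 0},
  ],
)

```text
t: 17.77
eef_pos: [462.3, 34.3, 122.0]
tcp_rot: [3.141, -0.0, 2.685]
ft_force: [0.9, -0.7, -0.9]
opening: 0.006
```

Emit:
play_rows(
  targets=[
    {"linear": [0,0,0.4],"turn": 0},
    {"linear": [0,0,0.4],"turn": 0},
    {"linear": [0,0,0.4],"turn": 0},
    {"linear": [0,0,0.4],"turn": 0},
  ],
)

```text
t: 18.27
eef_pos: [462.2, 34.3, 121.9]
tcp_rot: [3.141, 0.0, 2.685]
ft_force: [-1.0, -0.4, 6.1]
opening: 0.003
```

Emit:
play_rows(
  targets=[
    {"linear": [2,0,0],"turn": 0},
    {"linear": [5,0,0],"turn": 0},
    {"linear": [9,0,0],"turn": 0},
    {"linear": [13,0,0],"turn": 0},
    {"linear": [17,0,0],"turn": 0},
    {"linear": [17,0,0],"turn": 0},
  ],
)

```text
t: 19.02
eef_pos: [446.8, 42.0, 121.9]
tcp_rot: [3.141, 0.0, 2.685]
ft_force: [0.2, 1.5, 6.6]
opening: 0.007
```

Emit:
play_rows(
  targets=[
    {"linear": [4,0,0],"turn": 0},
    {"linear": [8,0,0],"turn": 0},
    {"linear": [12,0,0],"turn": 0},
    {"linear": [16,0,0],"turn": 0},
    {"linear": [19,0,0],"turn": 0},
    {"linear": [19,0,0],"turn": 0},
  ],
)

```text
t: 19.77
eef_pos: [429.9, 50.3, 121.9]
tcp_rot: [3.141, 0.001, 2.685]
ft_force: [0.2, 1.5, 7.6]
opening: 0.006
```

```bash
timeout 60 python3 - <<'E'
from h import *
s=env.state(); print(s['t'],s['eef_pos'],s['tcp_rot'],s['ft_force'],s['opening'],pl(s['eef_pos']))
p,d,c=snap('wrist','w8')
cv2.imwrite('pics/w8b.png',cv2.resize(p[40:300,130:390,::-1],None,fx=2.3,fy=2.3,interpolation=cv2.INTER_CUBIC))
E
```

```text
19.775 [429.91114058  50.31618074 121.88412147] [3.14116121e+00 5.72559302e-04 2.68484997e+00] [0.17830968 1.45617825 7.55847   ] 0.0055467438049590775 [363.59137653 234.85446079]
```

View pics/w8b.png

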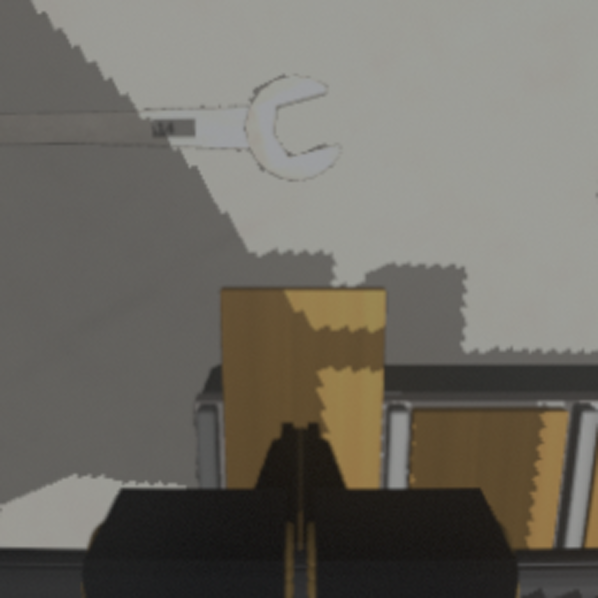

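```bash
timeout 60 python3 - <<'E'
from h import *
p,d,c=load('w8')
for n,a,b,z in [('coupon front',303,289,44),('coupon left',385,330,44),('coup right',221,330,44),('plate front',500,405,40),('rail front',208,405,47),('fingertips',300,425,45)]:
    u,v=130+(a+.5)/2.3-.5,40+(b+.5)/2.3-.5; X=onz(c,u,v,z);print(n,X.round(1),pl(X).round(1),dep(c,d,u,v).round(1))
E
```

```text
coupon front [390.1  71.6  44. ] [318.5 236.4] [390.6  71.4  41.4]
coupon left [408.  85.  44.] [328.6 256.3] [408.   85.   43.9]
coup right [390.4  49.3  44. ] [328.6 216.5] [398.1  40.1   0.6]
plate front [440.4 103.6  40. ] [349.5 287.2] [440.  103.5  40.8]
rail front [405.3  38.2  47. ] [346.8 213.1] [406.6  36.8  42.1]
fingertips [420.7  55.8  45. ] [352.9 235.7] [420.6  55.8  45.3]
```

Emit:
play_rows(
  targets=[
    {"linear": [0,0,-10],"turn": 0},
    {"linear": [0,0,-25],"turn": 0},
    {"linear": [0,0,-28],"turn": 0},
  ],
)

```text
t: 20.2
eef_pos: [430.0, 50.2, 150.5]
tcp_rot: [3.141, 0.001, 2.685]
ft_force: [0.1, -0.2, -0.6]
opening: 0.005
```

Emit:
play_rows(
  hand=54,
  targets=[
    {"linear": [15,0.4,0],"turn": 0},
    {"linear": [30.1,0.4,0],"turn": 0},
    {"linear": [30.1,0.4,0],"turn": 0},
    {"linear": [30.1,0.4,0],"turn": 0},
    {"linear": [30.1,0.4,0],"turn": 0},
  ],
)

```text
t: 20.82
eef_pos: [403.4, 63.7, 149.6]
tcp_rot: [3.141, 0.0, 2.685]
ft_force: [0.4, 0.0, 0.2]
opening: 0.471
```

```bash
timeout 60 python3 - <<'E'
from h import *
s=env.state(); print(s['t'],s['eef_pos'],s['tcp_rot'],s['ft_force'],s['opening'],pl(s['eef_pos']))
p,d,c=snap('wrist','w9')
cv2.imwrite('pics/w9b.png',cv2.resize(p[40:300,130:390,::-1],None,fx=2.3,fy=2.3,interpolation=cv2.INTER_CUBIC))
E
```

```text
20.825 [403.41985099  63.70831584 149.55133655] [3.14141678e+00 1.41676407e-04 2.68467618e+00] [0.40025939 0.02512718 0.20479004] 0.4708510543084568 [333.90922877 235.18280682]
```

View pics/w9b.png

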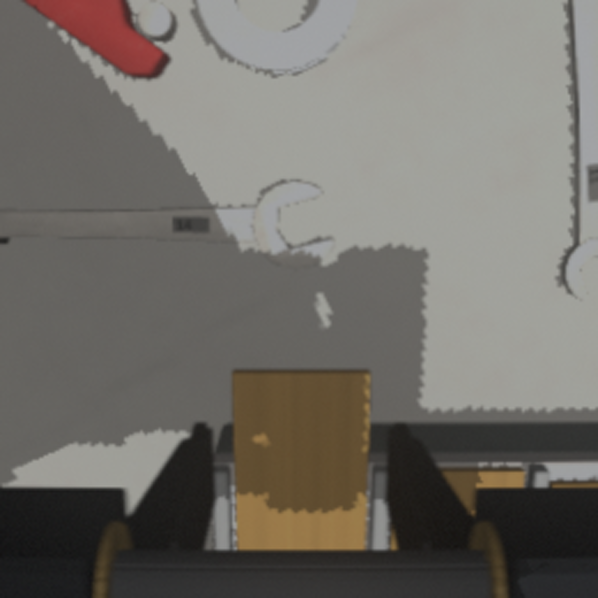

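Emit:
play_rows(
  targets=[
    {"linear": [0,0,0],"turn": 0},
    {"linear": [0,0,0],"turn": 0},
    {"linear": [0,0,12],"turn": 0},
    {"linear": [0,0,24],"turn": 0},
    {"linear": [0,0,34.5],"turn": 0},
    {"linear": [0,0,34.5],"turn": 0},
    {"linear": [0,0,34.5],"turn": 0},
  ],
)

```text
t: 21.75
eef_pos: [403.1, 63.8, 115.1]
tcp_rot: [-3.142, -0.0, 2.685]
ft_force: [0.1, 0.5, 0.2]
opening: 0.568
```

Emit:
play_rows(
  hand=30,
  targets=[
    {"linear": [0,0,0],"turn": 0},
    {"linear": [0,0,0],"turn": 0},
    {"linear": [0,0,0],"turn": 0},
    {"linear": [0,0,0],"turn": 0},
    {"linear": [0,0,0],"turn": 0},
  ],
)

```text
t: 22.38
eef_pos: [403.2, 63.8, 115.2]
tcp_rot: [3.141, 0.0, 2.685]
ft_force: [-0.5, 0.5, 5.0]
opening: 0.411
```

Emit:
play_rows(
  targets=[
    {"linear": [0,0,-5],"turn": 0},
    {"linear": [0,0,-12],"turn": 0},
    {"linear": [0,0,-25],"turn": 0},
    {"linear": [0,0,-40],"turn": 0},
    {"linear": [0,0,-40],"turn": 0},
  ],
)

```text
t: 23.0
eef_pos: [403.4, 63.8, 156.0]
tcp_rot: [3.141, 0.002, 2.685]
ft_force: [0.7, -0.8, -1.0]
opening: 0.412
```

```bash
timeout 60 python3 - <<'E'
from h import *
s=env.state(); print(s['t'],s['eef_pos'],s['tcp_rot'],s['ft_force'],s['opening'],pl(s['eef_pos']))
p,d,c=snap('wrist','w10')
cv2.imwrite('pics/w10b.png',cv2.resize(p[40:300,130:390,::-1],None,fx=2.,fy=2.,interpolation=cv2.INTER_CUBIC))
p,d,c=snap('top','t10')
cv2.imwrite('pics/t10b.png',cv2.resize(p[100:300,120:400,::-1],None,fx=2.5,fy=2.5,interpolation=cv2.INTER_CUBIC))
E
```

```text
23.0 [403.38263636  63.80417072 156.03402202] [3.14056923e+00 1.90080079e-03 2.68485280e+00] [ 0.71343811 -0.77938034 -0.97497694] 0.4115449410001981 [333.83353636 235.25240385]
```

View pics/w10b.png

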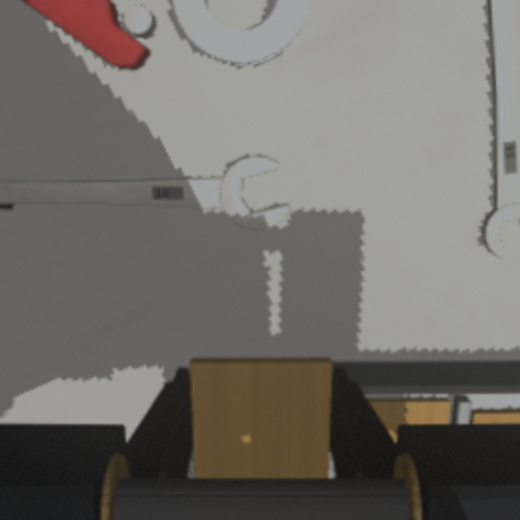

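View pics/t10b.png

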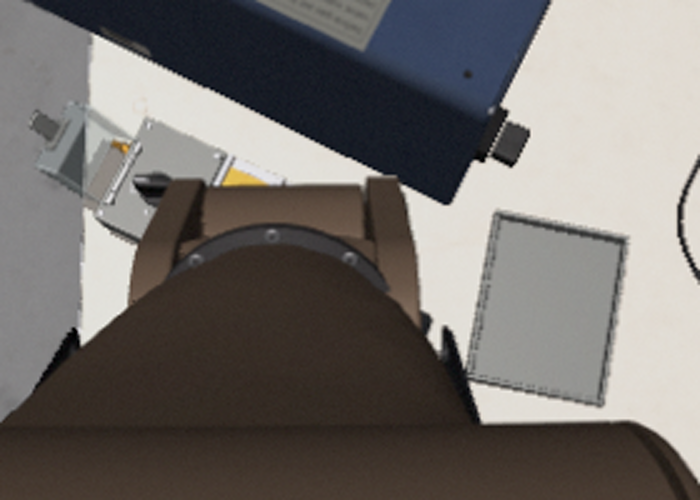

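```bash
cat >> h.py <<'E'
def tray(f,x0=290,x1=400,y0=160,y1=290):
    p,d,c=load(f)
    g=cv2.cvtColor(p,cv2.COLOR_RGB2GRAY); hsv=cv2.cvtColor(p,cv2.COLOR_RGB2HSV)
    m=((g<165)&(hsv[:,:,1]<40)|((hsv[:,:,0]<32)&(hsv[:,:,1]>100)&(hsv[:,:,2]>90))).astype(np.uint8)
    M=np.zeros_like(m); M[y0:y1,x0:x1]=m[y0:y1,x0:x1]
    M=cv2.morphologyEx(M,cv2.MORPH_OPEN,np.ones((5,5)))
    n,l,s,ce=cv2.connectedComponentsWithStats(M); i=1+s[1:,4].argmax()
    cn=cv2.findContours((l==i).astype(np.uint8),cv2.RETR_EXTERNAL,cv2.CHAIN_APPROX_NONE)[0][0]
    pts=np.array([onz(c,u,v,15)[:2] for u,v in cn[:,0].astype(float)],np.float32)
    r=cv2.minAreaRect(pts); return s[i],r,cv2.boxPoints(r).round(1).tolist()
E
timeout 60 python3 - <<'E'
from h import *
print(tray('top0'));print(tray('t10',310))
p,d,c=load('t10')
for a,b in [(497,211),(627,238),(602,405),(467,377)]: print(onz(c,120+a/2.5,100+b/2.5,18).round(1))
E
```

```text
(array([  290,   160,   110,   130, 13916], dtype=int32), ((424.81536865234375, -166.76771545410156), (247.67031860351562, 285.94805908203125), 88.21161651611328), [[278.0, -286.1000061035156], [563.9000244140625, -295.0], [571.5999755859375, -47.5], [285.79998779296875, -38.5]])
(array([ 310,  185,   61,   77, 3823], dtype=int32), ((424.33526611328125, -148.6327667236328), (122.21566009521484, 152.64263916015625), 77.5584716796875), [[336.6000061035156, -191.89999389648438], [485.70001220703125, -224.6999969482422], [512.0, -105.4000015258789], [363.0, -72.5]])
[ 508.9 -108.8   18. ]
[ 483.  -222.6   18. ]
[ 338.6 -190.7   18. ]
[364.7 -76.4  18. ]
```

Emit:
play_rows(
  targets=[
    {"linear": [-28,-44,0],"turn": -0.06},
    {"linear": [-56.2,-88.1,0],"turn": -0.12},
    {"linear": [-66,-121,0],"turn": -0.16},
    {"linear": [-76,-155,0],"turn": -0.2},
    {"linear": [-86.1,-188.4,0],"turn": -0.24},
    {"linear": [-86.1,-188.4,0],"turn": -0.24},
    {"linear": [-86.1,-188.4,20],"turn": -0.24},
    {"linear": [-86.1,-188.4,38],"turn": -0.24},
    {"linear": [-86.1,-188.4,38],"turn": -0.24},
  ],
)

```text
t: 24.22
eef_pos: [396.9, -142.5, 116.1]
tcp_rot: [3.141, -0.003, 2.925]
ft_force: [-0.7, 1.0, -0.0]
opening: 0.414
```

```bash
timeout 60 python3 - <<'E'
from h import *
s=env.state(); print(s['t'],s['eef_pos'],s['tcp_rot'],s['ft_force'],s['opening'],pl(s['eef_pos']))
p,d,c=snap('wrist','w11')
cv2.imwrite('pics/w11b.png',cv2.resize(p[:,:,::-1],None,fx=1.5,fy=1.5,interpolation=cv2.INTER_CUBIC))
E
```

```text
24.225 [ 396.8602117  -142.45158399  116.05391796] [ 3.14059465e+00 -2.99181930e-03  2.92495461e+00] [-0.66750389  0.95647792 -0.01442475] 0.4136022663645254 [418.9924336   47.28447947]
```

View pics/w11b.png

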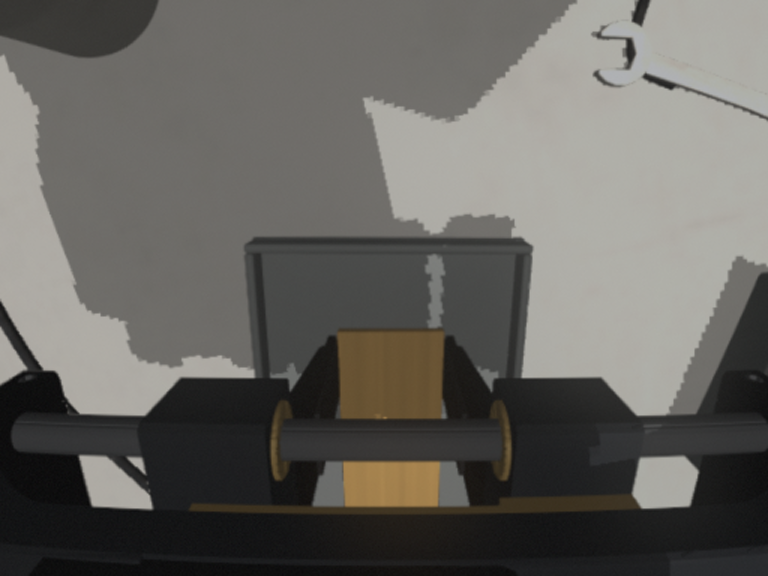

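Emit:
play_rows(
  targets=[
    {"linear": [0,0,10],"turn": 0},
    {"linear": [0,0,20],"turn": 0},
    {"linear": [0,0,28],"turn": 0},
    {"linear": [0,0,32],"turn": 0},
    {"linear": [0,0,33],"turn": 0},
    {"linear": [0,0,33],"turn": 0},
  ],
)

```text
t: 25.02
eef_pos: [397.3, -143.3, 84.1]
tcp_rot: [3.142, 0.0, 2.925]
ft_force: [-0.3, 0.5, -0.5]
opening: 0.416
```

Emit:
play_rows(
  hand=56,
  targets=[
    {"linear": [0,0,0],"turn": 0},
    {"linear": [0,0,0],"turn": 0},
    {"linear": [0,0,0],"turn": 0},
    {"linear": [0,0,0],"turn": 0},
    {"linear": [0,0,-30],"turn": 0},
    {"linear": [0,0,-70],"turn": 0},
    {"linear": [0,0,-110],"turn": 0},
    {"linear": [0,0,-120],"turn": 0},
  ],
)

```text
t: 26.02
eef_pos: [397.6, -143.4, 206.0]
tcp_rot: [-3.141, 0.004, 2.925]
ft_force: [-0.3, -0.5, -0.5]
opening: 0.589
```

```bash
timeout 60 python3 - <<'E'
from h import *
s=env.state(); print(s['t'],s['eef_pos'],s['tcp_rot'],s['ft_force'],s['opening'],pl(s['eef_pos']))
p,d,c=snap('wrist','w12')
cv2.imwrite('pics/w12b.png',cv2.resize(p[:,:,::-1],None,fx=1.5,fy=1.5,interpolation=cv2.INTER_CUBIC))
E
```

```text
26.025 [ 397.64505169 -143.42734828  206.02702461] [-3.14067033  0.00353113  2.92489476] [-0.25411533 -0.51804869 -0.51884908] 0.5887838671243238 [420.12729731  46.7551647 ]
```

View pics/w12b.png

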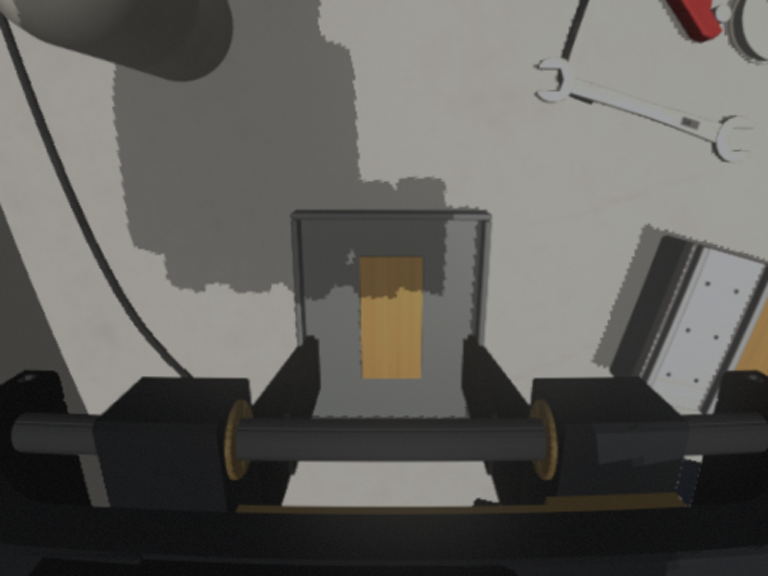

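Emit:
play_rows(
  hand=0,
  targets=[
    {"linear": [4,57,0],"turn": 0.06},
    {"linear": [7.4,114.4,0],"turn": 0.12},
    {"linear": [-5,155,0],"turn": 0.16},
    {"linear": [-18,195,0],"turn": 0.2},
    {"linear": [-32,235.6,0],"turn": 0.24},
    {"linear": [-32,235.6,0],"turn": 0.24},
    {"linear": [-32,235.6,40],"turn": 0.24},
    {"linear": [-32,235.6,72],"turn": 0.24},
    {"linear": [-32,235.6,72],"turn": 0.24},
    {"linear": [-32,235.6,72],"turn": 0.24},
  ],
)

```text
t: 27.32
eef_pos: [479.2, 79.5, 132.5]
tcp_rot: [-3.142, -0.0, 2.685]
ft_force: [0.2, 0.3, 0.1]
opening: 0.001
```

```bash
timeout 60 python3 - <<'E'
from h import *
s=env.state(); print(s['t'],s['eef_pos'],s['tcp_rot'],s['ft_force'],s['opening'],pl(s['eef_pos']))
p,d,c=snap('wrist','w13')
cv2.imwrite('pics/w13b.png',cv2.resize(p[40:300,130:390,::-1],None,fx=2.3,fy=2.3,interpolation=cv2.INTER_CUBIC))
E
```

```text
27.325 [479.20927518  79.5044391  132.52929543] [-3.14151947e+00 -2.69090884e-04  2.68450646e+00] [0.22192781 0.30044164 0.10159973] 0.0007438724476996447 [394.9510005  282.80062316]
```

View pics/w13b.png

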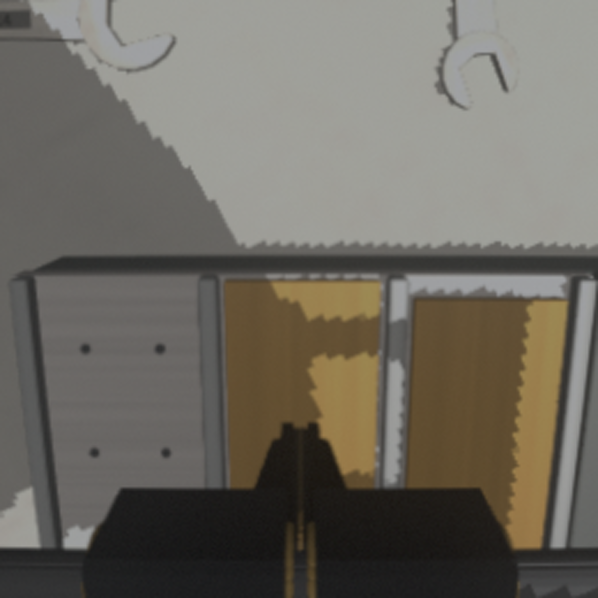

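Emit:
play_rows(
  targets=[
    {"linear": [0,0,4],"turn": 0},
    {"linear": [0,0,8],"turn": 0},
    {"linear": [0,0,9.7],"turn": 0},
    {"linear": [0,0,9.7],"turn": 0},
    {"linear": [0,0,9.7],"turn": 0},
    {"linear": [0,0,10.1],"turn": 0},
    {"linear": [0,0,10.1],"turn": 0},
    {"linear": [0,0,10.1],"turn": 0},
  ],
)

```text
t: 28.38
eef_pos: [479.2, 79.9, 122.1]
tcp_rot: [3.141, 0.0, 2.685]
ft_force: [0.5, 0.1, -0.5]
opening: 0.005
```

Emit:
play_rows(
  targets=[
    {"linear": [0,0,0.4],"turn": 0},
    {"linear": [0,0,0.4],"turn": 0},
    {"linear": [0,0,0.4],"turn": 0},
    {"linear": [0,0,0.4],"turn": 0},
  ],
)

```text
t: 28.88
eef_pos: [479.2, 79.9, 121.9]
tcp_rot: [3.141, 0.0, 2.685]
ft_force: [-1.0, -0.6, 5.3]
opening: 0.002
```

Emit:
play_rows(
  targets=[
    {"linear": [2,0,0],"turn": 0},
    {"linear": [5,0,0],"turn": 0},
    {"linear": [9,0,0],"turn": 0},
    {"linear": [13,0,0],"turn": 0},
    {"linear": [17,0,0],"turn": 0},
    {"linear": [21,0,0],"turn": 0},
    {"linear": [25,0,0],"turn": 0},
    {"linear": [29,0,0],"turn": 0},
    {"linear": [32,0,0],"turn": 0},
    {"linear": [32,0,0],"turn": 0},
  ],
)

```text
t: 30.12
eef_pos: [450.5, 94.2, 121.9]
tcp_rot: [3.141, 0.0, 2.685]
ft_force: [-0.2, 1.5, 6.4]
opening: 0.008
```

Emit:
play_rows(
  targets=[
    {"linear": [0,0,-10],"turn": 0},
    {"linear": [0,0,-25],"turn": 0},
    {"linear": [0,0,-28],"turn": 0},
    {"linear": [0,0,-28],"turn": 0},
  ],
)

```text
t: 30.62
eef_pos: [450.4, 94.1, 149.7]
tcp_rot: [3.141, 0.0, 2.685]
ft_force: [0.4, 0.9, -0.3]
opening: 0.0
```

```bash
cat > look.py <<'E'
import sys
from h import *
s=env.state(); print(s['t'],s['eef_pos'],s['tcp_rot'],s['ft_force'],s['opening'],pl(s['eef_pos']))
f=sys.argv[1]
p,d,c=snap('wrist',f)
cv2.imwrite('pics/'+f+'b.png',cv2.resize(p[40:300,130:390,::-1],None,fx=2.,fy=2.,interpolation=cv2.INTER_CUBIC))
hsv=cv2.cvtColor(p,cv2.COLOR_RGB2HSV)
m=cv2.inRange(hsv,(10,90,60),(32,255,255)); m=cv2.morphologyEx(m,cv2.MORPH_OPEN,np.ones((3,3)))
n,l,s,ce=cv2.connectedComponentsWithStats(m)
for i in range(1,n):
    if s[i,4]<600 or s[i,1]>270: continue
    cn=cv2.findContours((l==i).astype(np.uint8),cv2.RETR_EXTERNAL,cv2.CHAIN_APPROX_NONE)[0][0]
    pts=np.array([onz(c,u,v,44)[:2] for u,v in cn[:,0].astype(float)],np.float32)
    q=np.array([pl(a) for a in pts]); print(s[i],'px,py lo/hi',np.percentile(q,[1,99],axis=0).round(1).tolist())
E
timeout 60 python3 look.py w14
```

```text
30.625 [450.40389497  94.05559659 149.73424318] [3.14134900e+00 2.24823416e-04 2.68480739e+00] [ 0.42010786  0.8823792  -0.25497336] 0.00023706193254641232 [362.68080554 283.14794216]
[ 230  157   62   96 4924] px,py lo/hi [[317.4, 264.2], [383.8, 304.1]]
[ 302  212   60   67 2653] px,py lo/hi [[354.4, 312.6], [404.8, 352.6]]
```

View pics/w14b.png

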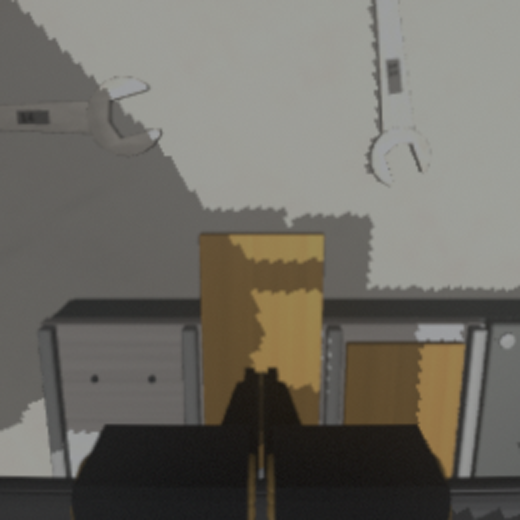

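Emit:
play_rows(
  hand=54,
  targets=[
    {"linear": [15,0.2,0],"turn": 0},
    {"linear": [29.7,0.2,0],"turn": 0},
    {"linear": [29.7,0.2,0],"turn": 0},
    {"linear": [29.7,0.2,0],"turn": 0},
    {"linear": [29.7,0.2,0],"turn": 0},
    {"linear": [29.7,0.2,0],"turn": 0},
    {"linear": [29.7,0.2,0],"turn": 0},
    {"linear": [29.7,0.2,12],"turn": 0},
    {"linear": [29.7,0.2,24],"turn": 0},
    {"linear": [29.7,0.2,34.5],"turn": 0},
    {"linear": [29.7,0.2,34.5],"turn": 0},
    {"linear": [29.7,0.2,34.5],"turn": 0},
  ],
)

```text
t: 32.17
eef_pos: [424.0, 107.3, 115.1]
tcp_rot: [-3.142, -0.0, 2.685]
ft_force: [-0.6, -0.8, -0.0]
opening: 0.567
```

Emit:
play_rows(
  hand=30,
  targets=[
    {"linear": [0,0,0],"turn": 0},
    {"linear": [0,0,0],"turn": 0},
    {"linear": [0,0,0],"turn": 0},
    {"linear": [0,0,0],"turn": 0},
    {"linear": [0,0,0],"turn": 0},
  ],
)

```text
t: 32.8
eef_pos: [424.0, 107.3, 115.3]
tcp_rot: [3.141, 0.0, 2.685]
ft_force: [-0.2, 0.3, 2.5]
opening: 0.416
```

Emit:
play_rows(
  targets=[
    {"linear": [0,0,-5],"turn": 0},
    {"linear": [0,0,-12],"turn": 0},
    {"linear": [0,0,-25],"turn": 0},
    {"linear": [0,0,-40],"turn": 0},
    {"linear": [0,0,-40],"turn": 0},
  ],
)

```text
t: 33.42
eef_pos: [424.3, 107.4, 156.4]
tcp_rot: [3.14, 0.002, 2.685]
ft_force: [-0.2, -0.3, -0.7]
opening: 0.416
```

```bash
timeout 60 python3 look.py w15; timeout 60 python3 - <<'E'
from h import *
p,d,c=snap('top','t15')
cv2.imwrite('pics/t15b.png',cv2.resize(p[100:300,120:400,::-1],None,fx=2.5,fy=2.5,interpolation=cv2.INTER_CUBIC))
print(tray('t15',310))
E
```

```text
33.425 [424.26810416 107.36409544 156.37435246] [3.14020276e+00 2.07123743e-03 2.68481171e+00] [-0.17344314 -0.33376697 -0.68811576] 0.41640247327037916 [333.35458055 283.55810132]
[ 225  219   71   60 4152] px,py lo/hi [[332.4, 259.6], [378.9, 309.1]]
(array([ 310,  184,   61,   78, 3847], dtype=int32), ((424.44549560546875, -148.29518127441406), (122.95093536376953, 154.38356018066406), 77.57861328125), [[335.79998779296875, -191.6999969482422], [486.6000061035156, -224.89999389648438], [513.0999755859375, -104.9000015258789], [362.29998779296875, -71.69999694824219]])
```

View pics/w15b.png

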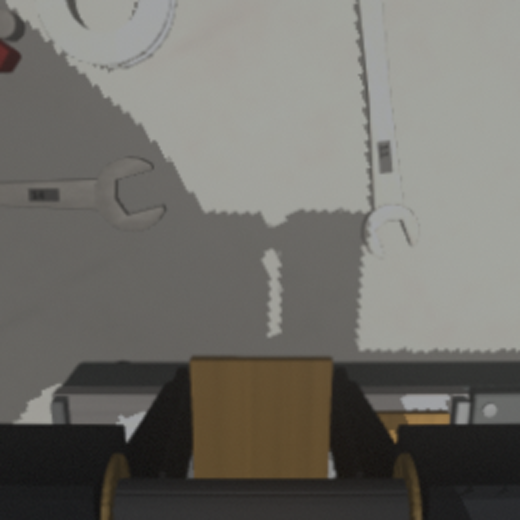

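View pics/t15b.png

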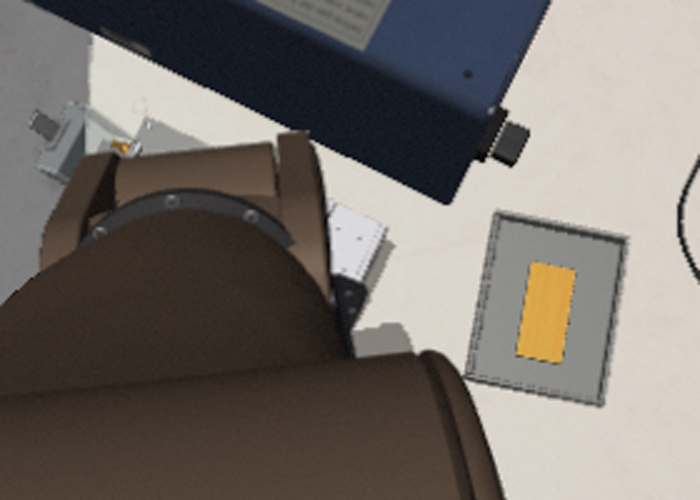

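Emit:
play_rows(
  targets=[
    {"linear": [-19,-45,0],"turn": -0.05},
    {"linear": [-38,-90,0],"turn": -0.1},
    {"linear": [-56.7,-135.9,0],"turn": -0.14},
    {"linear": [-66,-170,0],"turn": -0.17},
    {"linear": [-76,-203,0],"turn": -0.2},
    {"linear": [-86.8,-236.7,0],"turn": -0.24},
    {"linear": [-86.8,-236.7,0],"turn": -0.24},
    {"linear": [-86.8,-236.7,20],"turn": -0.24},
    {"linear": [-86.8,-236.7,37],"turn": -0.24},
    {"linear": [-86.8,-236.7,37],"turn": -0.24},
  ],
)

```text
t: 34.78
eef_pos: [397.1, -142.6, 117.2]
tcp_rot: [3.141, -0.003, 2.925]
ft_force: [0.2, -0.4, -0.7]
opening: 0.415
```

Emit:
play_rows(
  targets=[
    {"linear": [0,0,10],"turn": 0},
    {"linear": [0,0,20],"turn": 0},
    {"linear": [0,0,26],"turn": 0},
    {"linear": [0,0,30],"turn": 0},
    {"linear": [0,0,30],"turn": 0},
  ],
)

```text
t: 35.4
eef_pos: [397.4, -143.4, 87.9]
tcp_rot: [3.141, -0.0, 2.925]
ft_force: [0.0, 0.4, -0.7]
opening: 0.415
```

Emit:
play_rows(
  hand=56,
  targets=[
    {"linear": [0,0,0],"turn": 0},
    {"linear": [0,0,0],"turn": 0},
    {"linear": [0,0,0],"turn": 0},
    {"linear": [0,0,0],"turn": 0},
    {"linear": [0,0,-30],"turn": 0},
    {"linear": [0,0,-70],"turn": 0},
    {"linear": [0,0,-110],"turn": 0},
    {"linear": [0,0,-116],"turn": 0},
  ],
)

```text
t: 36.4
eef_pos: [397.9, -143.6, 206.2]
tcp_rot: [-3.14, 0.004, 2.925]
ft_force: [0.3, 0.2, -0.2]
opening: 0.589
```

```bash
timeout 60 python3 look.py w16
```

```text
36.4 [ 397.87409795 -143.60425227  206.15688065] [-3.14049122  0.00408293  2.92485078] [ 0.25362599  0.18855928 -0.23774523] 0.588642036152398 [420.4108992   46.69748303]
[ 240  171   42   82 3372] px,py lo/hi [[393.5, 26.1], [471.9, 75.8]]
```

View pics/w16b.png

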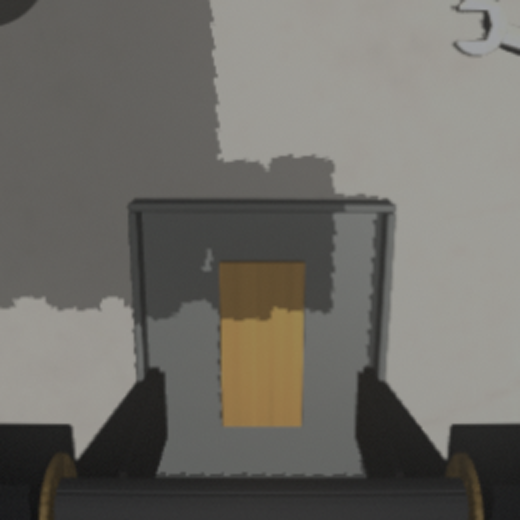

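Emit:
play_rows(
  hand=0,
  targets=[
    {"linear": [4,57,0],"turn": 0.06},
    {"linear": [7.4,114.4,0],"turn": 0.12},
    {"linear": [-7,160,0],"turn": 0.16},
    {"linear": [-22,205,0],"turn": 0.2},
    {"linear": [-35,245,0],"turn": 0.24},
    {"linear": [-48.2,281.2,0],"turn": 0.24},
    {"linear": [-48.2,281.2,0],"turn": 0.24},
    {"linear": [-48.2,281.2,40],"turn": 0.24},
    {"linear": [-48.2,281.2,72],"turn": 0.24},
    {"linear": [-48.2,281.2,72],"turn": 0.24},
    {"linear": [-48.2,281.2,72],"turn": 0.24},
  ],
)

```text
t: 37.83
eef_pos: [505.0, 120.4, 132.6]
tcp_rot: [3.142, -0.0, 2.684]
ft_force: [-0.1, -0.7, 0.4]
opening: 0.005
```

```bash
timeout 60 python3 look.py w17
```

```text
37.825 [505.04536248 120.44973732 132.58992224] [ 3.14158826e+00 -5.98891939e-05  2.68436613e+00] [-0.07133429 -0.71713999  0.39485325] 0.004674173520586612 [400.06835788 330.94450653]
[ 229  161   67   92 5154] px,py lo/hi [[354.7, 313.4], [413.2, 352.9]]
```

View pics/w17b.png

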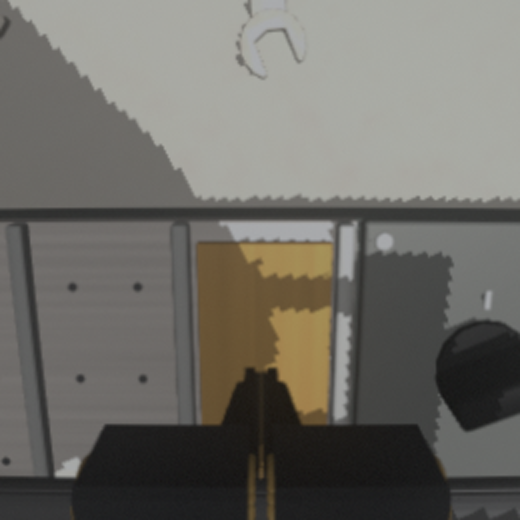

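Emit:
play_rows(
  targets=[
    {"linear": [0,0,4],"turn": 0},
    {"linear": [0,0,8],"turn": 0},
    {"linear": [0,0,9.7],"turn": 0},
    {"linear": [0,0,9.7],"turn": 0},
    {"linear": [0,0,9.7],"turn": 0},
    {"linear": [0,0,10.1],"turn": 0},
    {"linear": [0,0,10.1],"turn": 0},
    {"linear": [0,0,10.1],"turn": 0},
  ],
)

```text
t: 38.88
eef_pos: [505.0, 120.9, 122.1]
tcp_rot: [3.141, 0.0, 2.685]
ft_force: [-0.7, 1.2, -0.0]
opening: 0.006
```

Emit:
play_rows(
  targets=[
    {"linear": [0,0,0.4],"turn": 0},
    {"linear": [0,0,0.4],"turn": 0},
    {"linear": [0,0,0.4],"turn": 0},
    {"linear": [0,0,0.4],"turn": 0},
  ],
)

```text
t: 39.38
eef_pos: [505.0, 120.9, 121.9]
tcp_rot: [3.141, 0.0, 2.685]
ft_force: [-1.1, 0.5, 5.3]
opening: 0.007
```

Emit:
play_rows(
  targets=[
    {"linear": [2,0,0],"turn": 0},
    {"linear": [5,0,0],"turn": 0},
    {"linear": [9,0,0],"turn": 0},
    {"linear": [13,0,0],"turn": 0},
    {"linear": [17,0,0],"turn": 0},
    {"linear": [21,0,0],"turn": 0},
    {"linear": [25,0,0],"turn": 0},
    {"linear": [29,0,0],"turn": 0},
    {"linear": [33,0,0],"turn": 0},
    {"linear": [36,0,0],"turn": 0},
    {"linear": [36,0,0],"turn": 0},
  ],
)

```text
t: 40.75
eef_pos: [472.6, 137.0, 121.9]
tcp_rot: [3.141, 0.0, 2.685]
ft_force: [-0.9, 1.0, 6.0]
opening: 0.003
```

Emit:
play_rows(
  targets=[
    {"linear": [0,0,-10],"turn": 0},
    {"linear": [0,0,-25],"turn": 0},
    {"linear": [0,0,-28],"turn": 0},
    {"linear": [0,0,-28],"turn": 0},
  ],
)

```text
t: 41.25
eef_pos: [472.7, 136.7, 150.0]
tcp_rot: [3.141, 0.001, 2.685]
ft_force: [-0.2, 0.3, 0.1]
opening: 0.005
```

```bash
timeout 60 python3 look.py w18
```

```text
41.25 [472.70486792 136.72601171 150.01657506] [3.14110687e+00 5.88882850e-04 2.68478773e+00] [-0.16446477  0.33497164  0.08933425] 0.005062870953844782 [363.86459936 331.28001413]
[ 231  156   62   97 4984] px,py lo/hi [[318.0, 313.0], [385.1, 352.6]]
```

View pics/w18b.png

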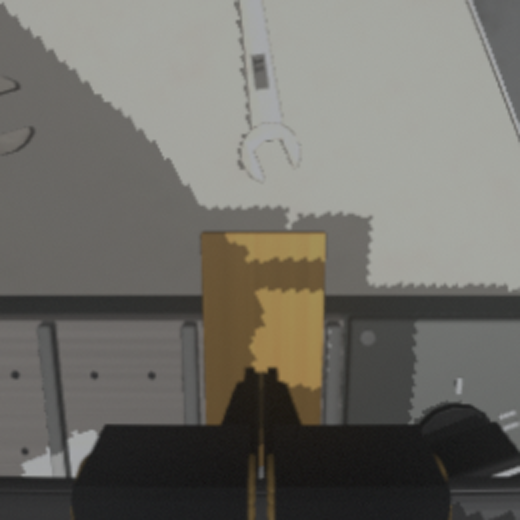

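Emit:
play_rows(
  hand=54,
  targets=[
    {"linear": [15,0.4,0],"turn": 0},
    {"linear": [30.4,0.4,0],"turn": 0},
    {"linear": [30.4,0.4,0],"turn": 0},
    {"linear": [30.4,0.4,0],"turn": 0},
    {"linear": [30.4,0.4,0],"turn": 0},
    {"linear": [30.4,0.4,0],"turn": 0},
    {"linear": [30.4,0.4,0],"turn": 0},
    {"linear": [30.4,0.4,12],"turn": 0},
    {"linear": [30.4,0.4,24],"turn": 0},
    {"linear": [30.4,0.4,34.5],"turn": 0},
    {"linear": [30.4,0.4,34.5],"turn": 0},
    {"linear": [30.4,0.4,34.5],"turn": 0},
  ],
)

```text
t: 42.8
eef_pos: [445.6, 150.5, 115.1]
tcp_rot: [-3.142, -0.0, 2.685]
ft_force: [0.8, 0.5, 0.1]
opening: 0.569
```

Emit:
play_rows(
  hand=30,
  targets=[
    {"linear": [0,0,0],"turn": 0},
    {"linear": [0,0,0],"turn": 0},
    {"linear": [0,0,0],"turn": 0},
    {"linear": [0,0,0],"turn": 0},
    {"linear": [0,0,0],"turn": 0},
  ],
)

```text
t: 43.42
eef_pos: [445.7, 150.5, 115.3]
tcp_rot: [3.141, 0.0, 2.685]
ft_force: [-0.5, -0.3, 3.4]
opening: 0.414
```

Emit:
play_rows(
  targets=[
    {"linear": [0,0,-5],"turn": 0},
    {"linear": [0,0,-12],"turn": 0},
    {"linear": [0,0,-25],"turn": 0},
    {"linear": [0,0,-40],"turn": 0},
    {"linear": [0,0,-40],"turn": 0},
  ],
)

```text
t: 44.05
eef_pos: [445.9, 150.6, 156.4]
tcp_rot: [3.14, 0.002, 2.685]
ft_force: [0.1, 0.2, -1.8]
opening: 0.414
```

```bash
timeout 60 python3 look.py w19; timeout 60 python3 - <<'E'
from h import *
p,d,c=snap('top','t19')
cv2.imwrite('pics/t19b.png',cv2.resize(p[100:300,120:400,::-1],None,fx=2.5,fy=2.5,interpolation=cv2.INTER_CUBIC))
print(tray('t19',310))
E
```

```text
44.05 [445.92892566 150.58246654 156.44720099] [3.14002724e+00 1.98299573e-03 2.68485525e+00] [ 0.06085266  0.22852865 -1.82043495] 0.4138393174904709 [333.72212512 331.89942629]
[ 225  220   71   59 4087] px,py lo/hi [[333.5, 307.9], [379.3, 357.4]]
(array([ 310,  187,   57,   78, 3717], dtype=int32), ((419.40887451171875, -140.01254272460938), (124.08219909667969, 154.38656616210938), 77.61073303222656), [[330.70001220703125, -184.0], [481.5, -217.1999969482422], [508.1000061035156, -96.0], [357.29998779296875, -62.900001525878906]])
```

View pics/t19b.png

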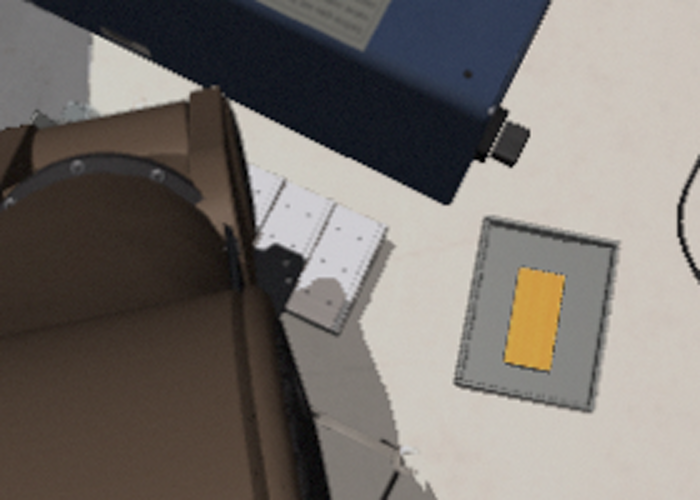

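View pics/w19b.png

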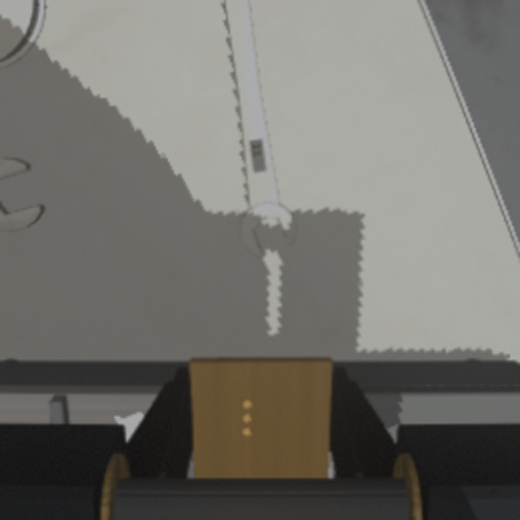

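```bash
timeout 60 python3 - <<'E'
from h import *
for f,x in [('t15',300),('t19',297)]:
    print(tray(f,x,y0=175))
    p,d,c=load(f)
    hsv=cv2.cvtColor(p,cv2.COLOR_RGB2HSV); m=cv2.inRange(hsv,(12,100,90),(32,255,255)); m[:,:300]=0; m[:190]=0;m[270:]=0;m[:,380:]=0
    cn=np.argwhere(m>0)
    pts=np.array([onz(c,float(u),float(v),12)[:2] for v,u in cn],np.float32); r=cv2.minAreaRect(pts); print(r)
E
```

```text
(array([ 306,  184,   65,   78, 3914], dtype=int32), ((424.44549560546875, -148.29518127441406), (122.95093536376953, 154.38356018066406), 77.57861328125), [[335.79998779296875, -191.6999969482422], [486.6000061035156, -224.89999389648438], [513.0999755859375, -104.9000015258789], [362.29998779296875, -71.69999694824219]])
((420.7286071777344, -147.32228088378906), (40.13669967651367, 83.75313568115234), 77.65673828125)
(array([ 302,  187,   65,   78, 3954], dtype=int32), ((419.41851806640625, -139.96859741210938), (124.17215728759766, 154.38656616210938), 77.61073303222656), [[330.70001220703125, -184.0], [481.5, -217.1999969482422], [508.1000061035156, -95.9000015258789], [357.29998779296875, -62.79999923706055]])
((415.27215576171875, -137.10841369628906), (41.02476501464844, 84.82608795166016), 77.81929016113281)
```

Emit:
play_rows(
  targets=[
    {"linear": [-14,-49,0],"turn": -0.05},
    {"linear": [-29,-98,0],"turn": -0.08},
    {"linear": [-43.2,-146.5,0],"turn": -0.12},
    {"linear": [-62.5,-203.8,0],"turn": -0.18},
    {"linear": [-72,-241,0],"turn": -0.21},
    {"linear": [-81.6,-279.2,0],"turn": -0.24},
    {"linear": [-81.6,-279.2,0],"turn": -0.24},
    {"linear": [-81.6,-279.2,20],"turn": -0.24},
    {"linear": [-81.6,-279.2,33],"turn": -0.24},
    {"linear": [-81.6,-279.2,33],"turn": -0.24},
  ],
)

```text
t: 45.4
eef_pos: [395.4, -135.2, 121.3]
tcp_rot: [3.141, -0.002, 2.925]
ft_force: [0.0, -0.4, -0.5]
opening: 0.413
```

```bash
timeout 60 python3 look.py w20
```

```text
45.4 [ 395.3946783  -135.22723447  121.31468044] [ 3.14080917e+00 -2.36084614e-03  2.92516737e+00] [ 0.02112764 -0.38462379 -0.50392293] 0.4134288371244451 [414.48949108  53.12079019]
[ 225  193   71   87 5738] px,py lo/hi [[382.3, 31.4], [443.3, 78.8]]
```

View pics/w20.png

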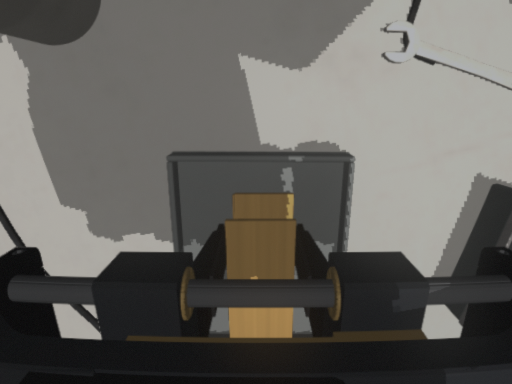

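Aligned over the stack. Lower and release.

Emit:
play_rows(
  targets=[
    {"linear": [0,0,10],"turn": 0},
    {"linear": [0,0,20],"turn": 0},
    {"linear": [0,0,27],"turn": 0},
    {"linear": [0,0,30.4],"turn": 0},
    {"linear": [0,0,30.4],"turn": 0},
  ],
)

```text
t: 46.08
eef_pos: [395.6, -136.0, 91.5]
tcp_rot: [3.141, -0.001, 2.925]
ft_force: [-0.4, 0.3, -0.7]
opening: 0.415
```

Emit:
play_rows(
  hand=56,
  targets=[
    {"linear": [0,0,0],"turn": 0},
    {"linear": [0,0,0],"turn": 0},
    {"linear": [0,0,0],"turn": 0},
    {"linear": [0,0,0],"turn": 0},
    {"linear": [0,0,-30],"turn": 0},
    {"linear": [0,0,-70],"turn": 0},
    {"linear": [0,0,-110],"turn": 0},
    {"linear": [0,0,-116],"turn": 0},
  ],
)

```text
t: 47.08
eef_pos: [396.1, -136.3, 209.8]
tcp_rot: [-3.141, 0.004, 2.925]
ft_force: [-0.0, 0.3, -0.8]
opening: 0.588
```

```bash
timeout 60 python3 look.py w21
```

```text
47.075 [ 396.12067606 -136.27383548  209.75460082] [-3.14052333  0.00414499  2.92488859] [-0.00537189  0.26972792 -0.75347921] 0.5882374371512069 [415.6028082   52.50194334]
[ 240  165   45   89 3897] px,py lo/hi [[383.9, 32.0], [469.8, 83.1]]
```

View pics/w21b.png

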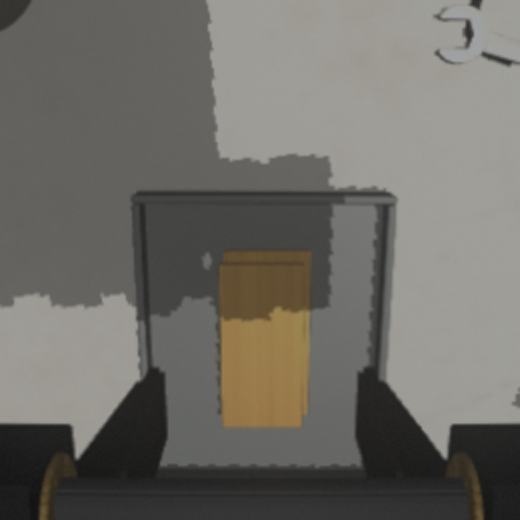

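Emit:
play_rows(
  hand=34,
  targets=[
    {"linear": [4,20,-60],"turn": 0.1},
    {"linear": [7,60,-110],"turn": 0.2},
    {"linear": [7.4,114.4,-122],"turn": 0.3},
    {"linear": [-6,165,-122],"turn": 0.45},
    {"linear": [-20,215,-122],"turn": 0.6},
    {"linear": [-35,265,-122],"turn": 0.75},
    {"linear": [-50,310,-122],"turn": 0.9},
    {"linear": [-60.2,347.1,-122],"turn": 1.05},
    {"linear": [-60.2,347.1,-122],"turn": 1.2},
    {"linear": [-60.2,347.1,-122],"turn": 1.35},
    {"linear": [-60.2,347.1,-122],"turn": 1.44},
    {"linear": [-60.2,347.1,-122],"turn": 1.44},
    {"linear": [-60.2,347.1,-122],"turn": 1.44},
    {"linear": [-60.2,347.1,-122],"turn": 1.44},
  ],
)

```text
t: 48.88
eef_pos: [529.1, 189.9, 329.4]
tcp_rot: [-3.141, 0.0, 1.486]
ft_force: [0.3, 0.7, 0.3]
opening: 0.354
```

```bash
timeout 60 python3 look.py w22
```

```text
48.875 [529.13654673 189.90063721 329.39585986] [-3.14120735e+00  2.94493228e-05  1.48584084e+00] [0.26062312 0.70296425 0.29106042] 0.35402052918055105 [391.0415501  403.89880316]
```

View pics/w22b.png

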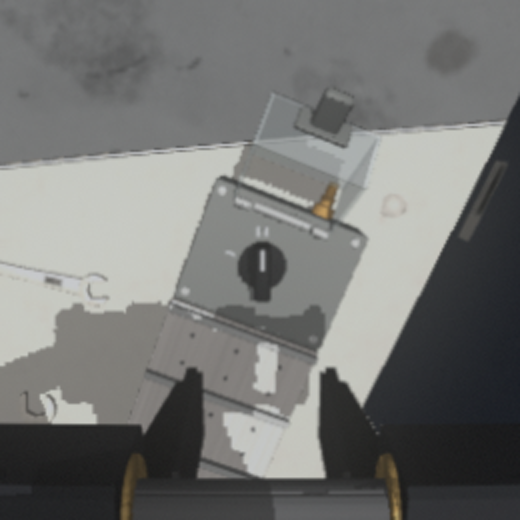

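Emit:
play_rows(
  targets=[
    {"linear": [0,0,50],"turn": 0},
    {"linear": [0,0,100],"turn": 0},
    {"linear": [0,0,140],"turn": 0},
    {"linear": [0,0,170],"turn": 0},
    {"linear": [0,0,190],"turn": 0},
    {"linear": [0,0,199.5],"turn": 0},
    {"linear": [0,0,199.5],"turn": 0},
    {"linear": [0,0,199.5],"turn": 0},
  ],
)

```text
t: 49.92
eef_pos: [529.4, 190.0, 131.0]
tcp_rot: [3.14, -0.0, 1.485]
ft_force: [0.1, 0.1, 0.8]
opening: 0.36
```

Emit:
play_rows(
  hand=2,
  targets=[
    {"linear": [0,0,0],"turn": 0},
    {"linear": [0,0,0],"turn": 0},
    {"linear": [0,0,0],"turn": 0},
    {"linear": [0,0,0],"turn": 0},
    {"linear": [0,0,0],"turn": 0},
  ],
)

```text
t: 50.55
eef_pos: [529.5, 190.0, 130.5]
tcp_rot: [3.14, -0.0, 1.485]
ft_force: [2.6, -1.7, 2.5]
opening: 0.101
```

Emit:
play_rows(
  targets=[
    {"linear": [0,-0.4,0],"turn": -0.15},
    {"linear": [-0.1,-0.9,0],"turn": -0.3},
    {"linear": [-0.3,-1.3,0],"turn": -0.45},
    {"linear": [-0.5,-1.7,0],"turn": -0.6},
    {"linear": [-0.8,-2,0],"turn": -0.75},
    {"linear": [-1.1,-2.3,0],"turn": -0.9},
    {"linear": [-1.5,-2.6,0],"turn": -1.05},
    {"linear": [-1.9,-2.8,0],"turn": -1.2},
    {"linear": [-1.9,-2.8,0],"turn": -1.2},
    {"linear": [-1.9,-2.8,0],"turn": -1.2},
  ],
)

```text
t: 51.8
eef_pos: [525.8, 187.9, 130.5]
tcp_rot: [-3.141, -0.001, 2.685]
ft_force: [-2.0, -4.5, 6.8]
opening: 0.102
```

Emit:
play_rows(
  hand=34,
  targets=[
    {"linear": [0,0,0],"turn": 0},
    {"linear": [0,0,0],"turn": 0},
    {"linear": [0,0,0],"turn": 0},
    {"linear": [0,0,-40],"turn": 0},
    {"linear": [0,0,-90],"turn": 0},
    {"linear": [0,0,-150],"turn": 0},
    {"linear": [0,0,-200],"turn": 0},
    {"linear": [0,0,-200],"turn": 0},
  ],
)

```text
t: 52.8
eef_pos: [526.7, 188.6, 333.9]
tcp_rot: [3.137, 0.005, 2.685]
ft_force: [-0.3, 0.2, -0.7]
opening: 0.354
```

```bash
timeout 60 python3 look.py w23
```

```text
52.8 [526.70855294 188.55044441 333.85119906] [3.13722648 0.00511939 2.68496172] [-0.34739463  0.22821529 -0.65253749] 0.3543694248096158 [389.4584996  401.61579514]
[   0  165   47   64 1782] px,py lo/hi [[382.5, 59.9], [469.7, 116.7]]
```

View pics/w23b.png

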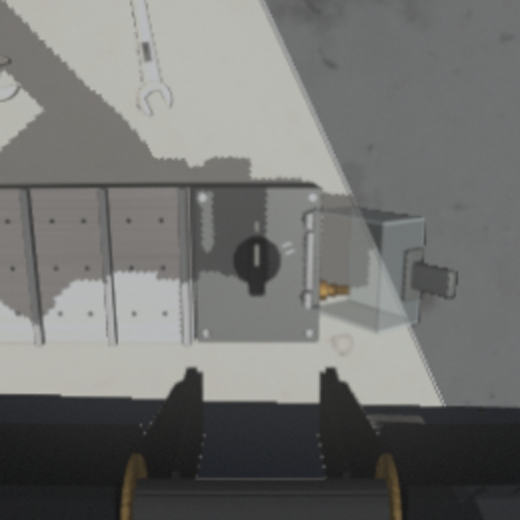

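Emit:
play_rows(
  hand=50,
  targets=[
    {"linear": [-3.2,50,0],"turn": 0.16},
    {"linear": [-3.2,101,0],"turn": 0.32},
    {"linear": [-3.2,101,0],"turn": 0.48},
    {"linear": [-3.2,101,0],"turn": 0.64},
    {"linear": [-3.2,101,0],"turn": 0.8},
    {"linear": [-3.2,101,0],"turn": 0.96},
    {"linear": [-3.2,101,0],"turn": 1.12},
    {"linear": [-3.2,101,0],"turn": 1.28},
    {"linear": [-3.2,101,0],"turn": 1.44},
    {"linear": [-3.2,101,0],"turn": 1.571},
    {"linear": [-3.2,101,40],"turn": 1.571},
    {"linear": [-3.2,101,90],"turn": 1.571},
    {"linear": [-3.2,101,115],"turn": 1.571},
    {"linear": [-3.2,101,115],"turn": 1.571},
    {"linear": [-3.2,101,115],"turn": 1.571},
  ],
)

```text
t: 54.72
eef_pos: [573.8, 277.6, 215.5]
tcp_rot: [3.142, -0.0, 1.114]
ft_force: [-0.0, 0.4, 0.6]
opening: 0.522
```

```bash
timeout 60 python3 look.py w24; timeout 60 python3 - <<'E'
from h import *
p,d,c=snap('scene','s24')
cv2.imwrite('pics/s24b.png',cv2.resize(p[60:240,150:400,::-1],None,fx=3,fy=3,interpolation=cv2.INTER_CUBIC))
E
```

```text
54.725 [573.76741499 277.62071948 215.50667284] [ 3.14157308e+00 -1.67663048e-04  1.11381455e+00] [-0.04311821  0.42313148  0.63612769] 0.5219609209437084 [392.38522821 502.31080326]
```

View pics/w24b.png

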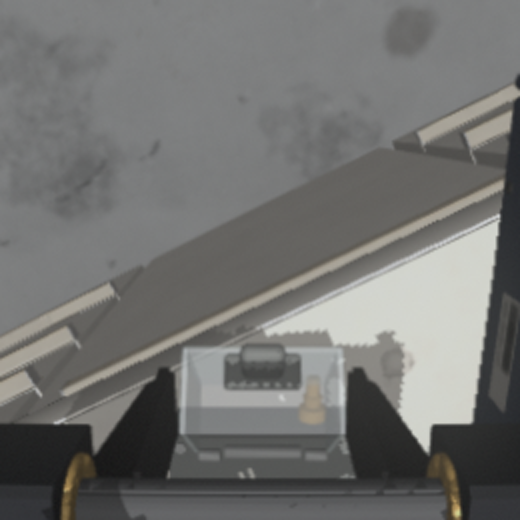

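View pics/s24b.png

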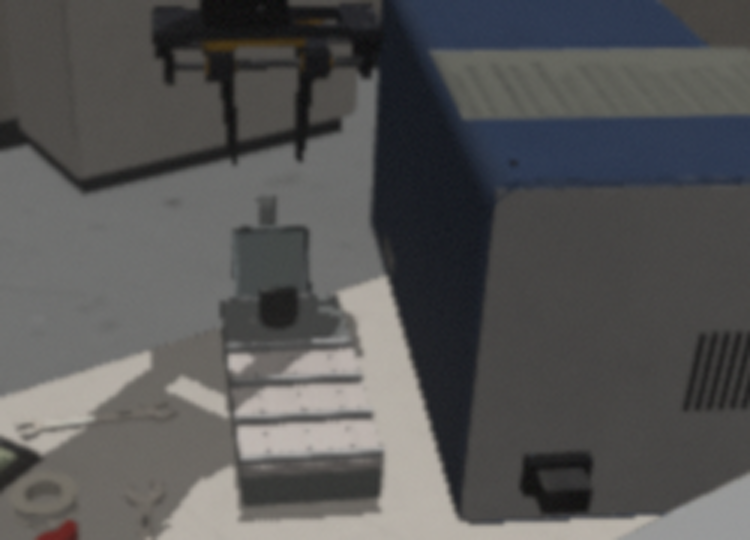

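```bash
timeout 60 python3 - <<'E'
from h import *
p,d,c=load('w24')
for a,b in [(263,346),(263,352),(263,358),(263,364),(263,368),(263,380)]:
    u,v=130+(a+.5)/2-.5,40+(b+.5)/2-.5
    X=dep(c,d,u,v);print(a,b,X.round(1),pl(X).round(1))
q,W=cloud('w24',1,384)
k=(abs(q[:,0]-392.5)<8)&(q[:,1]>440)&(q[:,1]<540)&(q[:,2]>60)&(q[:,2]<115)
s=q[k]; 
for y0 in range(450,530,4):
    t=s[(s[:,1]>=y0)&(s[:,1]<y0+4)]
    if len(t): print(y0,len(t),np.percentile(t[:,2],[5,50,95]).round(1), np.percentile(t[:,0],[2,98]).round(1))
E
```

```text
263 346 [577.6 282.3 101.1] [393.7 508.2]
263 352 [576.9 281.  103.3] [393.7 506.8]
263 358 [576.1 279.4 104.3] [393.7 504.9]
263 364 [574.9 276.9 102.8] [393.7 502.1]
263 368 [573.5 273.9  98.2] [393.8 498.8]
263 380 [568.8 264.2  83.3] [393.8 488. ]
466 7 [91.4 91.8 91.9] [387.6 396.6]
470 126 [89.5 91.4 92.7] [385.2 400.5]
474 129 [86.7 88.5 90.3] [385.2 399.8]
478 126 [83.6 85.7 87.6] [385.1 399.8]
482 90 [82.  83.4 84.7] [385.1 399.8]
486 94 [82.9 84.2 85.7] [385.1 399.8]
490 54 [81.7 87.4 90.2] [385.1 400.3]
494 48 [82.8 93.1 95.7] [385.1 400.2]
498 43 [ 96.4  98.4 100.5] [386.5 400. ]
502 93 [101.6 103.3 104.4] [385.9 399.8]
506 126 [ 98.8 102.4 104. ] [386.6 399.8]
```

Emit:
play_rows(
  targets=[
    {"linear": [-1,0,15],"turn": 0},
    {"linear": [-1,0,30],"turn": 0},
    {"linear": [-1,0,42],"turn": 0},
    {"linear": [-1,0,50.5],"turn": 0},
    {"linear": [-1,0,50.5],"turn": 0},
  ],
)

```text
t: 55.45
eef_pos: [573.0, 276.6, 163.9]
tcp_rot: [-3.141, 0.001, 1.114]
ft_force: [0.4, 0.3, 0.4]
opening: 0.526
```

Emit:
play_rows(
  hand=5,
  targets=[
    {"linear": [0,0,0],"turn": 0},
    {"linear": [0,0,0],"turn": 0},
    {"linear": [0,0,0],"turn": 0},
    {"linear": [0,0,0],"turn": 0},
    {"linear": [0,0,0],"turn": 0},
    {"linear": [0,0,0],"turn": 0},
  ],
)

```text
t: 56.2
eef_pos: [573.6, 276.5, 165.0]
tcp_rot: [3.141, -0.001, 1.114]
ft_force: [3.6, -3.4, 0.2]
opening: 0.164
```

Emit:
play_rows(
  targets=[
    {"linear": [-5.6,0,-6.6],"turn": 0},
    {"linear": [-11.9,0,-12.5],"turn": 0},
    {"linear": [-18.6,0,-17.8],"turn": 0},
    {"linear": [-26,0,-22.4],"turn": 0},
    {"linear": [-33.7,0,-26.2],"turn": 0},
    {"linear": [-41.8,0,-29.3],"turn": 0},
    {"linear": [-50.2,0,-31.5],"turn": 0},
    {"linear": [-58.7,0,-32.9],"turn": 0},
    {"linear": [-67.3,0,-33.4],"turn": 0},
    {"linear": [-75.9,0,-33.1],"turn": 0},
    {"linear": [-84.5,0,-31.8],"turn": 0},
    {"linear": [-92.9,0,-29.8],"turn": 0},
  ],
)

```text
t: 57.7
eef_pos: [532.6, 193.1, 195.8]
tcp_rot: [3.139, -0.002, 1.114]
ft_force: [2.9, -0.8, 10.9]
opening: 0.164
```

Emit:
play_rows(
  targets=[
    {"linear": [-8.1,0,2.9],"turn": 0},
    {"linear": [-16,0,6.6],"turn": 0},
    {"linear": [-23.4,0,11],"turn": 0},
    {"linear": [-30.3,0,16.1],"turn": 0},
    {"linear": [-36.7,0,22],"turn": 0},
    {"linear": [-42.4,0,28.4],"turn": 0},
    {"linear": [-47.5,0,35.4],"turn": 0},
    {"linear": [-51.9,0,42.8],"turn": 0},
    {"linear": [-55.5,0,50.7],"turn": 0},
    {"linear": [-57.7,0,57],"turn": 0},
    {"linear": [-57.7,0,57],"turn": 0},
  ],
)

```text
t: 59.08
eef_pos: [506.8, 140.6, 137.5]
tcp_rot: [3.141, 0.001, 1.114]
ft_force: [3.9, -7.5, 4.1]
opening: 0.163
```

Release, wait, rise.

Emit:
play_rows(
  hand=50,
  targets=[
    {"linear": [0,0,0],"turn": 0},
    {"linear": [0,0,0],"turn": 0},
    {"linear": [0,0,0],"turn": 0},
    {"linear": [0,0,0],"turn": 0},
    {"linear": [0,0,0],"turn": 0},
    {"linear": [0,0,-30],"turn": 0},
    {"linear": [0,0,-80],"turn": 0},
    {"linear": [0,0,-130],"turn": 0},
    {"linear": [0,0,-190],"turn": 0},
    {"linear": [0,0,-190],"turn": 0},
    {"linear": [0,0,-190],"turn": 0},
    {"linear": [0,0,-190],"turn": 0},
    {"linear": [0,0,-190],"turn": 0},
    {"linear": [0,0,-190],"turn": 0},
  ],
)

```text
t: 60.82
eef_pos: [506.7, 141.5, 326.9]
tcp_rot: [-3.141, 0.001, 1.114]
ft_force: [-0.4, 0.1, -0.6]
opening: 0.524
```

```bash
timeout 60 python3 look.py w25; timeout 60 python3 - <<'E'
from h import *
p,d,c=snap('scene','s25')
cv2.imwrite('pics/s25b.png',cv2.resize(p[60:300,150:420,::-1],None,fx=2.4,fy=2.4,interpolation=cv2.INTER_CUBIC))
p,d,c=snap('top','t25'); cv2.imwrite('pics/t25b.png',cv2.resize(p[100:300,120:400,::-1],None,fx=2.5,fy=2.5,interpolation=cv2.INTER_CUBIC))
print(tray('t25',297,y0=175))
q,W=cloud('w25',1,384)
k=(abs(q[:,0]-393)<8)&(q[:,1]>335)&(q[:,1]<372)&(q[:,2]>55)&(q[:,2]<100); print(np.percentile(q[k],[2,50,98],axis=0).round(1))
E
```

```text
60.825 [506.68793064 141.48387367 326.90736804] [-3.14065885e+00  5.29840791e-04  1.11379009e+00] [-0.44113152  0.12149526 -0.56379842] 0.5240440879895395 [392.2608862  350.54492254]
(array([ 302,  187,   65,   78, 3944], dtype=int32), ((419.60546875, -139.2945556640625), (122.58495330810547, 154.3861083984375), 77.56665802001953), [[331.0, -182.5], [481.79998779296875, -215.8000030517578], [508.20001220703125, -96.0999984741211], [357.3999938964844, -62.79999923706055]])
[[386.6 342.8  68.2]
 [393.4 356.9  69.9]
 [400.2 371.8  76.5]]
```

View pics/w25b.png

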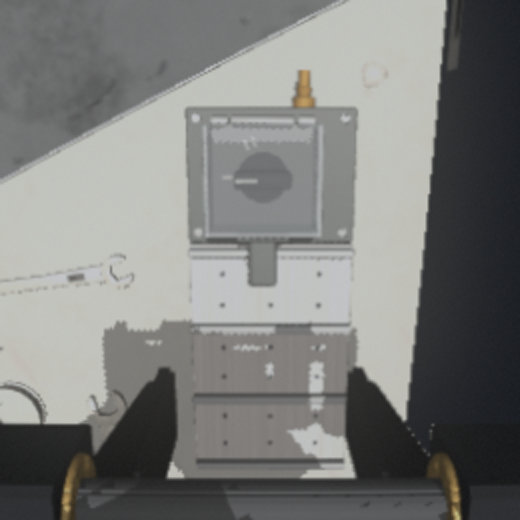

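View pics/s25b.png

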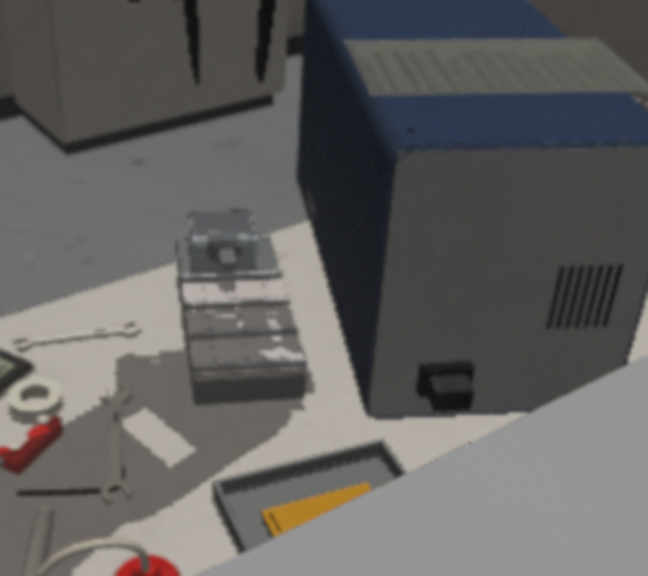

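View pics/t25b.png

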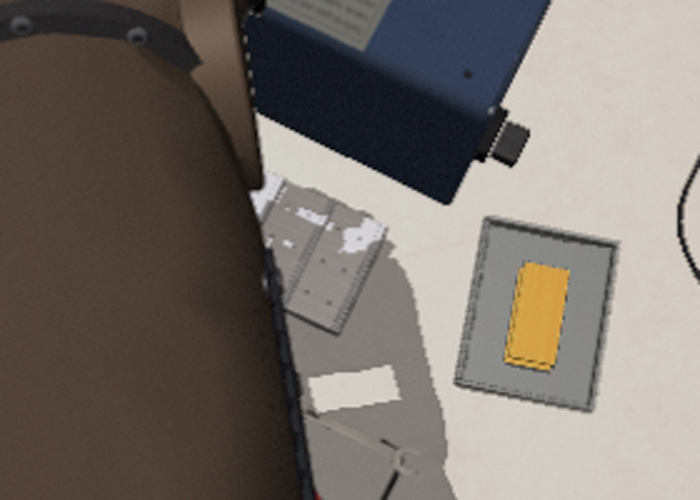

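```bash
timeout 60 python3 -c "
from cell import env
print(env.job_done(), env.state()['t'])"
```

```text
the job is handed in; nothing more can be done
the job is handed in; nothing more can be done
```

The job is done and handed in, at about 61 s of the 210 s allowed. `job_done` gives no verdict, so what follows rests on my own readings.

**What I did:**
- I gripped the cover's tab, swung it past upright and let it fall open to its stop.
- I turned the dial clockwise 1.2 rad, to the twin lines.
- I drew each of the three coupons about 30 mm over the front edge with shut fingertips. The wrist read 5 to 8 N, against the 25 N limit.
- I gripped each coupon by its overhang and laid it in the tray, letting go a few millimetres up. All three lie in one stack.
- I turned the dial back to the single line and closed the cover by its tab.

The tray was knocked about 10 mm aside before the third coupon. I measured it again and corrected that placing.

**Last checks:**
- **Coupons:** they lie flat, stacked near the middle of the tray. The top one sits about 4 mm off the stack.
- **Tray:** it has not moved since the third coupon was placed.
- **Dial:** the pointer is at the single line.
- **Cover:** the tab's top reads 68 to 70 mm above the worktop, against about 69.5 mm for shut. That is well inside 0.08 rad.
- **Arm:** the gripper is open, about 190 mm above where it let go of the tab, and touching nothing.

**Disagreement:** the top and wrist cameras differed by 1 to 3 mm. I worked between the two readings and checked against the fingers. No check failed.

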